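Snap the shade back onto the bedside lamp

ROBOT

A 6-joint arm with a two-finger parallel gripper is mounted at the origin on the work surface. World frame = base frame: x ahead of the robot, y to its left, z up, the work surface at z = 0. Lengths are in m, angles in rad, forces in N, time in s.
With the tool pointing down it reaches from about 0.35 to 0.975 m from the base axis. Payload 4.9 kg.
Tool frame: the origin (TCP) lies on the mounting face of the last link; the fingertips stand 173 mm ahead of it and the grasp point (between the pads) lies 155 mm ahead of it; x points along the fingers, z is the direction in which the jaws open and shut, and the axes are right-handed (so a half turn about x gives the same grasp; the last joint's range is limited). The gripper opens to 85 mm and grips with 20 to 120 N. Pads are 22 mm wide; open, the fingers measure 114 mm over their backs; the gripper's body (76 mm by 85 mm) begins 54 mm behind the grasp point. The pads swing forward as they close: fully open they stand 13 mm farther back than shut.
Start: joints at [-1.454, 0.053, 1.613, -0, 1.476, -0.119], TCP at [0.146, -0.608, 0.405] pointing down, gripper open.
Joint ranges: [-3.01, 3.01], [-1.01, 2.22], [0.06, 2.58], [-1.02, 4.17], [0.09, 2.62], [-3.14, 3.14]. Speed limits (rad/s): [2.57, 2.57, 3.14, 3.14, 3.14, 3.14].

INTERFACE

Orientations are given as a rotation vector (axis times angle).
In Python, from station import get_obs, get_image, get_calibration, finish_job, look_for, masks_of, tip_of gives the robot as it stands.
- The arm moves only by the tool carry_out, never from a script. Its argument "increments" is a list of rows, each a list of 3 entries, a list of its own where there are three numbers: the turn, a rotation vector about the world's x, y, z in units of 0.1 rad (1.0 is 0.1 rad), then the shift along the world's x, y, z in units of 20 mm (1.0 is 20 mm), then the opening, from 0 (shut) to 1 (fully open). A call has 1 to 8 rows; each row shifts and turns the pose as measured when the row begins; what a row does not reach is not made up. A row lasts 1/10 s, in which the tool goes at most 50 mm and 8.59 degrees, less where a joint would pass 70% of its speed; a pose out of reach is approached as far as the arm can. A call with a number of a shift or a turn outside -1 to 1 is refused whole. A call with a gripper value outside its range is refused whole. The fingers move at their own pace and stop on an object; "squeeze" is the grip in N (left out, the last holds). Time passes only in rows, so rows that do not move let the fingers close. It gives the time, the measured TCP pose, the force and the opening at its end, in the units of the state.
- get_obs(): the state, without advancing time (a new reading comes with each control period).
- get_image(name): name is "scene" or "side" or "wrist"; returns (picture, depth): 420x560x3 uint8, blue, green, red; 420x560 float32, m along the optical axis (not along the pixel's ray), 0 where there is no reading.
- get_calibration(name): a dict with "fx", "fy", "cx", "cy" (pixels), "position" and "orientation" of the camera in the world. Camera axes: x right, y down, z forward; pixel columns grow to the right and rows downward; lengths in m; the calibration is good to about 2 mm. The wrist camera is an equidistant fisheye: a pixel r from the principal point sees the ray r / f radians off the axis. A picture is of the moment at which its call begins: read the wrist's pose just before it. get_calibration takes no time and is no camera call; for the wrist camera it gives the pose at the moment of the call.
- finish_job(): hands the job in, once; it reports no verdict.
Trained networks look in the newest picture that a camera, given by its name, has taken for a name from the list of things; names that differ only in an ending like _2 or _b are one class to them, and where a whole thing is asked for, a point or a joint stands for the part that bears it (a point fixed in the world has none). Each returns a list of dicts, best first, with "p" (0 to 1); they miss things now and then, are a little off and sometimes report something else, mostly with a low value. They report only what shows in the picture. A call takes as long as a camera call. They do not tell look-alikes from the thing itself.
- look_for(camera, query): "centre" ([column, row] in pixels, amid what is visible of it).
- masks_of(camera, query): "region" (420x560 bool, what is visible of it) and "centre" ([column, row] in pixels, amid what is visible of it).
- tip_of(camera, query): "centre" ([column, row] in pixels: a listed point, or the origin of a listed thing).
The state is a dict: "t": time; "q": joint angles; "dq": joint speeds; "effort": joint torques, N m; "tool_pos": TCP position; "tool_rot": TCP orientation; "contact_force": force on the tool from outside, world axes, zero at the start; "wrist_torque": the same for the moment, N m; "opening": finger opening in m.
Only numpy, scipy, OpenCV 4.12 (cv2) and the standard library are available. Lean on these libraries where they do the work, as an engineer would, in place of code of your own. Each camera call takes 0.05 s, during which the arm holds its last target.

TASK

Pick up the white lamp shade and put it back on the bare walnut lamp foot: set its two slots over the two snap hooks and push it straight down until both hooks have clicked over the flange and the shade sits fully home and level, then let go. Feel for the slots gently, never forcing the flange down on the hooks' brittle tips, press home firmly but no harder than it needs, and leave the lamp foot and everything else where they stand.

Things in the scene. Friction and masses are not known exactly. Their poses are not given: they have to be found in the camera images.
- lamp: Lamp foot without its shade, standing free: oblong walnut block 124 (x) x 88 (y) x 42 mm high, 0.9 kg; origin at the centre of its underside, z up. On its top, along x: a metal carrier plate with an LED board and two upright grey snap hooks, 84 mm apart, one towards each end. A black sprung gasket frame (60 x 62 mm) round the LED board stands 4 mm proud of the top.
- shade: Lamp shade, white opal plastic, 0.09 kg, open below, standing upright; origin at the centre of its underside, z up. Flange 108 (x) x 76 (y) x 5 mm with a slot near each end, 33 to 45 mm from the centre along x, 13 mm wide (y). On it a closed box 62 (x) x 48 (y) mm, top 76 mm above the underside: grip it across y. Fits either way round.
- hook_a (a joint): Bend (rad) of the hook at the lamp's +x end: 0 standing free, grows inward, about 0.1 as the flange passes its barb, near 0 again once clicked. Each hook: 10 mm wide (y), 3.5 thick, tip 18.5 mm above the foot's top, outward barb 5.5 mm deep, sloped above, square below at 6.5 mm. Hook centred in slot: play 1.5 mm either way in y, 1.5 to the slot's outer edge, 7 to the inner.
- hook_b (a joint): Same for the hook at the -x end. Pushing the shade down: from about 15 mm above flush the hooks bend (10 to 13 N in all), then slide with 1 to 3 N; from 4 mm the gasket resists, up to 17 to 21 N; at 1 to 2 mm above flush both hooks spring out over the flange and the force drops a little. Solid stop at flush, 25 N. Let go, it stays within 2 mm of flush. A push over 35 N is too much.
- shade_end_a (a point): Point on the underside of the shade's flange, 49.5 mm from its centre along its +x.
- shade_end_b (a point): Point on the underside of the shade's flange, 49.5 mm from its centre along its -x.
- pot0: Succulent in a round white pot, 72 mm across, pot 56 mm high, plant to about 105 mm; origin at the centre of its underside. Not to be moved.
- pot1: Another succulent in the same kind of pot. Not to be moved.
- pot2: Another succulent in the same kind of pot. Not to be moved.
- remote: Black remote control, 150 x 42 x 16 mm, lying along its x; origin at the centre of its underside. Not to be moved.
- screwdriver: Black-handled screwdriver, 170 mm long, lying. Not to be moved.
- candle: Amber glass candle jar with a brass lid, 70 mm across, 80 mm high; origin at the centre of its underside. Not to be moved.
- lamp_top (a point): Centre of the foot's top, 42 mm up. The carrier with hooks and gasket is clamped through slotted holes: centred across y, but up to 6 mm off centre either way along x. No pose shows this: see it or feel it. A shade too far off stops on a hook's tip, which breaks if pressed end-on with over 15 N; the end that then carries the load (a moment) tells which way to shift the shade: towards that end.
Mind the look-alikes: they are no part of the job. Of the things that look like the shade, take the one that is farthest to the robot's right at the start. Leave any purple look-alike of the lamp alone.

How it is judged:
On the way, in this order (a step that is already met when the one before it is completed fails the run):
1. the shade has been lifted clear of the dresser top (height (world z) of each of shade_end_a, shade_end_b above 0.06 m), for 0.1 s.
2. the shade hangs over the foot with both hook tips entered in its slots (horizontal distance between shade and lamp below 0.009 m and angle between the x axis of shade and the x axis of lamp, either way round below 0.12 rad and z of each of shade_end_a, shade_end_b in the frame of lamp below 0.0575 m), for 0.05 s.
At the end, for the whole second after the job is handed in: The shade is on the foot, lined up with it (9 mm, 0.1 rad), both flange ends within 3 mm of the foot's top, both hooks sprung back (under 0.06 rad), shade at rest; the foot stands upright on the dresser within 30 mm of where it was (horizontal distance between shade and lamp below 0.009 m and angle between the x axis of shade and the x axis of lamp, either way round below 0.1 rad and z of each of shade_end_a, shade_end_b in the frame of lamp below 0.045 m and value of joint each of hook_a, hook_b below 0.06 rad and angle between lamp's own z axis and vertical below 0.05 rad and height (world z) of lamp below 0.004 m and distance of lamp from where it was at the start of the episode below 0.03 m and linear speed of shade below 0.02 m/s); the robot touches nothing.
It fails at once if the shade is forced: the foot is pressed on the dresser with more than 50 N (its own weight is 9 N of it) (contact force between lamp and table above 50 N).
It fails at once if a hook is stubbed: its tip is pressed end-on by the shade with more than 15 N (contact force between shade and hook_a_c0 above 15 N or contact force between shade and hook_b_c0 above 15 N).
It fails at once if a bystander is moved by more than 30 mm (distance of any of pot0, pot1, pot2, remote, screwdriver, candle from where it was at the start of the episode above 0.03 m).
It also fails if it takes over 67 s, if anything falls off the work surface, if the arm or the gripper's body presses on something with over 40 N, if the wrist force passes 120 N, or if a joint passes its speed limit or range.

## Working session

There is one attempt and no reset: what is moved stays moved. The work goes in short steps, Python scripts to look and compute and a tool call to move; the robot and the scene stay as the last step left them, time stands still between calls to the robot, and variables do not carry over. Pictures are saved under pics/ and viewed, and the job is handed in when it is done.

Besides the shell and the picture viewer there is one more tool, called after "Call:" as name(argument=value, ...) on one line, values as JSON. carry_out: Moves the arm, as the interface text tells. Shifts and turns lie within -1 to 1; 1 stands for 20 mm of shift or 0.1 rad of turn. Its arguments: {"type":"object","properties":{"increments":{"type":"array","items":{"type":"array"}},"squeeze":{"type":"number"}},"required":["increments"]}

```bash
mkdir -p pics; ls
cat > h.py <<'E'
import numpy as np, cv2
from scipy.spatial.transform import Rotation as R
from station import *
def snap(n,f):
    im,d=get_image(n); cv2.imwrite('pics/'+f,im); np.save('pics/'+f+'.npy',d); return im,d
def Rm(c):
    o=np.array(c['orientation'],float)
    return o if o.shape==(3,3) else (R.from_rotvec(o).as_matrix() if o.size==3 else R.from_quat(o).as_matrix())
def world(c,u,v,z):
    u=np.asarray(u,float);v=np.asarray(v,float);z=np.asarray(z,float)
    P=np.stack([(u-c['cx'])/c['fx']*z,(v-c['cy'])/c['fy']*z,z],-1)
    return P@Rm(c).T+np.array(c['position'])
E
python3 - <<'E'
from h import *
o=get_obs(); print({k:np.round(v,3) for k,v in o.items()})
for n in ['scene','side','wrist']:
    print(n,get_calibration(n)); snap(n,n+'0.png')
    for q in ['shade','lamp']:
        print(q,[(np.round(x['centre']),round(x['p'],2)) for x in look_for(n,q)])
E
```

```text
pics
{'t': np.float64(0.0), 'q': array([-1.454,  0.053,  1.614,  0.   ,  1.476, -0.119]), 'dq': array([ 0.   , -0.   , -0.001,  0.   ,  0.002,  0.   ]), 'effort': array([ 1.0000e-03, -3.9368e+01, -3.7018e+01,  0.0000e+00,  7.0000e-03,
       -0.0000e+00]), 'tool_pos': array([ 0.146, -0.607,  0.404]), 'tool_rot': array([ 1.035,  1.313, -1.033]), 'contact_force': array([-0.914,  0.044, -0.745]), 'wrist_torque': array([ 0.017, -0.031,  0.027]), 'opening': np.float64(0.086)}
scene {'fx': 515.490795521488, 'fy': 515.490795521488, 'cx': 283.52755266569886, 'cy': 202.3832081107924, 'position': array([ 1.80961869, -0.32549665,  1.05055301]), 'orientation': array([-1.80866521, -1.42240337,  0.68895127])}
shade [(array([348., 196.]), 0.97), (array([364., 167.]), 0.81)]
lamp [(array([218., 225.]), 0.9), (array([228., 192.]), 0.73)]
side {'fx': 489.3319741650413, 'fy': 489.3319741650413, 'cx': 277.8308177009444, 'cy': 212.80551632688048, 'position': array([0.47596326, 1.34133084, 0.79674464]), 'orientation': array([-0.11683312,  2.68734579, -1.58476327])}
shade [(array([360., 303.]), 0.83), (array([301., 272.]), 0.71)]
lamp [(array([284., 196.]), 0.85), (array([338., 208.]), 0.57)]
wrist {'fx': 325.19226210127806, 'fy': 325.19226210127806, 'cx': 282.7592032845027, 'cy': 212.10574691799383, 'position': array([ 0.22344008, -0.58911647,  0.37391314]), 'orientation': array([ 2.26316062, -1.78642571, -0.282412  ])}
shade []
lamp [(array([11.,  8.]), 0.86)]
```

View pics/scene0.png

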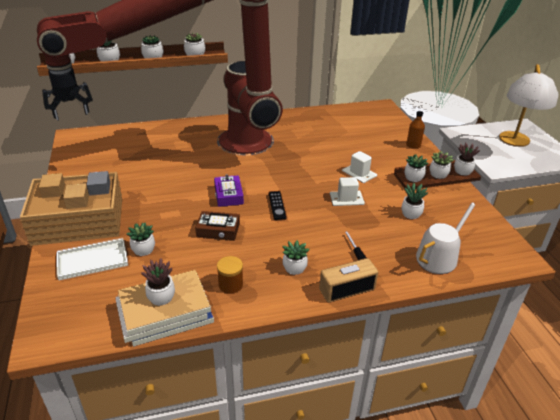

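View pics/side0.png

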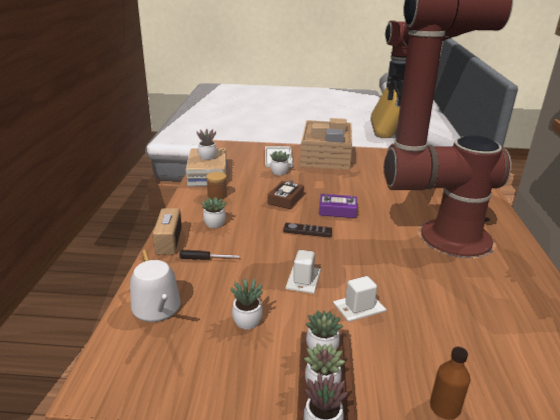

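View pics/wrist0.png

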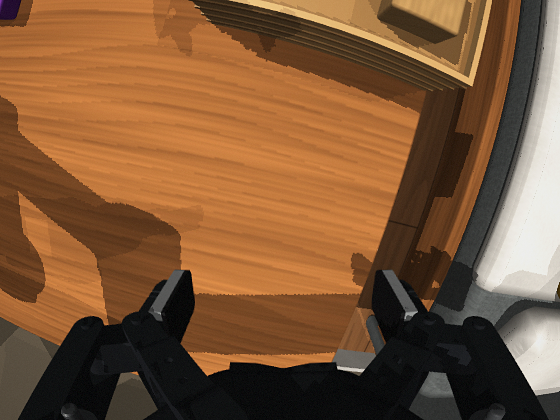

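The scene view shows two white shades at (348,190) and (361,167), the walnut foot at (218,225) and the purple decoy at (228,190). I'll measure all of them.

```bash
cat >> h.py <<'E'
def pts(n,q,d):
    c=get_calibration(n); out=[]
    for m in masks_of(n,q):
        if m['p']<.4: continue
        r=m['region']&(d>0); v,u=np.nonzero(r)
        out.append((m['p'],m['centre'],world(c,u,v,d[r]),u,v))
    return out
def rect(P):
    (c,s,a)=cv2.minAreaRect((P[:,:2]*1000).astype(np.float32)); return np.round(c,1),np.round(s,1),round(a,1)
E
python3 - <<'E'
from h import *
for n in ['scene','side']:
    im,d=get_image(n)
    for q in ['shade','lamp','pot0','remote','screwdriver','candle']:
        for p,c,P,u,v in pts(n,q,d):
            z=P[:,2]
            print(n,q,round(p,2),np.round(c),'zpct',np.round(np.percentile(z,[1,10,50,90,99]),3),'med',np.round(np.median(P,0),3),'N',len(P))
            if q in('shade','lamp'):
                for lo,hi in [(-.01,.012),(.012,.03),(.03,.05),(.05,.07),(.07,.09)]:
                    S=P[(z>lo)&(z<hi)]
                    if len(S)>20: print('   ',lo,hi,len(S),rect(S))
E
```

```text
scene shade 0.6 [350. 196.] zpct [-0.002  0.004  0.03   0.075  0.079] med [0.489 0.26  0.03 ] N 701
    -0.01 0.012 269 (array([446., 274.]), array([111.2, 135.7]), 79.6)
    0.012 0.03 84 (array([486.1, 255.3]), array([70.1, 40.8]), 54.2)
    0.03 0.05 99 (array([485.5, 255.9]), array([69.9, 35.9]), 51.9)
    0.05 0.07 107 (array([483.1, 256.2]), array([72.1, 35.7]), 46.6)
    0.07 0.09 142 (array([472.6, 266.9]), array([60.8, 49.6]), 89.9)
scene lamp 0.85 [229. 193.] zpct [0.006 0.018 0.042 0.047 0.056] med [ 0.397 -0.133  0.042] N 739
    -0.01 0.012 36 (array([ 396.8, -155.9]), array([121.8,  62. ]), 39.0)
    0.012 0.03 122 (array([ 390.2, -157.7]), array([142.2,  68.6]), 34.4)
    0.03 0.05 557 (array([ 366.6, -129.9]), array([ 85.2, 129.8]), 86.8)
    0.05 0.07 24 (array([ 368.8, -133. ]), array([54.9, 89.5]), 58.4)
scene lamp 0.76 [219. 224.] zpct [0.004 0.015 0.041 0.047 0.056] med [ 0.566 -0.194  0.041] N 1063
    -0.01 0.012 73 (array([ 521.4, -179.5]), array([122.3, 148.5]), 67.5)
    0.012 0.03 196 (array([ 581.9, -190.9]), array([ 66.8, 138. ]), 6.1)
    0.03 0.05 766 (
[... 2188 characters left out ...]

    0.012 0.03 175 (array([369. , -86.4]), array([ 15.5, 121.7]), 89.0)
    0.03 0.05 526 (array([ 368. , -123.4]), array([ 92. , 122.7]), 86.6)
    0.05 0.07 22 (array([ 367.2, -127.4]), array([59.5, 80.5]), 52.2)
side pot0 0.76 [213. 214.] zpct [0.002 0.016 0.052 0.079 0.084] med [0.762 0.022 0.052] N 577
side pot0 0.69 [279. 158.] zpct [0.003 0.01  0.049 0.079 0.085] med [ 0.586 -0.404  0.049] N 417
side pot0 0.64 [247. 303.] zpct [0.    0.023 0.057 0.098 0.103] med [0.599 0.466 0.057] N 1157
side screwdriver 0.8 [197. 252.] zpct [0.002 0.01  0.019 0.027 0.029] med [0.775 0.208 0.019] N 309
side candle 0.64 [215. 187.] zpct [0.01  0.019 0.056 0.082 0.085] med [ 0.787 -0.168  0.056] N 447
```

Run:
```python
from h import *
o=get_obs(); M=R.from_rotvec(o['tool_rot']).as_matrix(); print(M.round(3))
c=get_calibration('wrist'); print((M.T@(np.array(c['position'])-o['tool_pos'])).round(4)); print((M.T@Rm(c)).round(3))
```

```text
[[ 0.     0.972  0.234]
 [ 0.     0.234 -0.972]
 [-1.     0.     0.   ]]
[0.0304 0.0796 0.0001]
[[ 0.    -0.308  0.951]
 [-0.002 -0.951 -0.308]
 [ 1.    -0.001 -0.001]]
```

Call:
carry_out(increments=[[[0, 0, 0], [1, 0.2, 0], 1], [[0, 0, 0], [1, 0.5, 0], 1], [[0, 0, 0], [1, 1, 0], 1], [[0, 0, 0], [1, 1, 0], 1], [[0, 0, 0], [1, 1, 0], 1], [[0, 0, 0], [1, 1, 0], 1], [[0, 0, 0], [1, 1, 0], 1], [[0, 0, 0], [1, 1, 0], 1]])

```text
t: 1.95
tool_pos: [0.3084, -0.4707, 0.4047]
tool_rot: [1.038, 1.308, -1.04]
contact_force: [-0.1, 0.3, -0.1]
opening: 0.0856
```

Call:
carry_out(increments=[[[0, 0, 0.7], [0.85, 1, -0.3], 1], [[0, 0, 0.7], [0.85, 1, -0.3], 1], [[0, 0, 0.7], [0.85, 1, -0.3], 1], [[0, 0, 0.7], [0.85, 1, -0.3], 1], [[0, 0, 0.7], [0.85, 1, -0.3], 1], [[0, 0, 0.7], [0.85, 1, -0.3], 1], [[0, 0, 0.7], [0.85, 1, -0.3], 1], [[0, 0, 0.7], [0.85, 1, -0.3], 1]])

```text
t: 2.75
tool_pos: [0.4498, -0.3034, 0.3578]
tool_rot: [0.591, 1.481, -0.595]
contact_force: [-0.2, -0.5, 0.4]
opening: 0.0852
```

Call:
carry_out(increments=[[[0, 0, 0.7], [0.85, 1, -0.3], 1], [[0, 0, 0.7], [0.85, 1, -0.3], 1], [[0, 0, 0.7], [0.85, 1, -0.3], 1], [[0, 0, 0.7], [0.85, 1, -0.3], 1], [[0, 0, 0.7], [0.85, 1, -0.3], 1], [[0, 0, 0.7], [0.85, 1, -0.3], 1], [[0, 0, 0], [0, 0, 0], 1]])

```text
t: 3.45
tool_pos: [0.5566, -0.1756, 0.3204]
tool_rot: [0.248, 1.548, -0.248]
contact_force: [-0.3, -0.0, 0.6]
opening: 0.0854
```

Run:
```python
from h import *
o=get_obs(); M=R.from_rotvec(o['tool_rot']).as_matrix(); print(o['t'],o['tool_pos'],M.round(3))
import json
c=get_calibration('wrist'); print(c); np.save('pics/cw1.npy',c,allow_pickle=True)
im,d=snap('wrist','wrist1.png')
cv2.imwrite('pics/wrist1z.png',cv2.resize(im[60:330,120:480],None,fx=2.2,fy=2.2,interpolation=cv2.INTER_CUBIC))
for q in ['hook_a','lamp','lamp_top']: 
  for f in (look_for,tip_of): print(q,f.__name__,[(np.round(x['centre'],1),round(x['p'],2)) for x in f('wrist',q)])
```

```text
3.45 [ 0.55664243 -0.17555762  0.32035001] [[ 0.008  0.312  0.95 ]
 [-0.001  0.95  -0.312]
 [-1.     0.001  0.008]]
{'fx': 325.19226210127806, 'fy': 325.19226210127806, 'cx': 282.7592032845027, 'cy': 212.10574691799383, 'position': array([ 0.58245634, -0.10087308,  0.2900749 ]), 'orientation': array([ 2.79700896, -0.45063397, -0.06045793])}
hook_a call [(array([ 37.8, 238.8]), 0.67), (array([275.9, 180.9]), 0.66), (array([101.4, 217.6]), 0.55), (array([274.8, 286.2]), 0.44)]Traceback (most recent call last):
  File "<stdin>", line 8, in <module>
ValueError: it knows: candle, lamp, lamp_top, pot, remote, screwdriver, shade, shade_end
```

View pics/wrist1z.png

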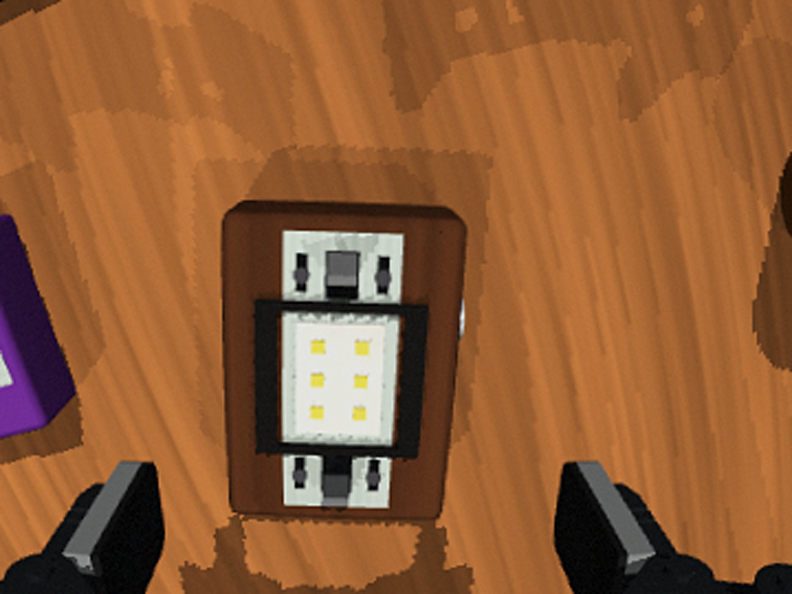

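```bash
cat >> h.py <<'E'
def wworld(c,u,v,z):
    u=np.asarray(u,float);v=np.asarray(v,float);z=np.asarray(z,float)
    x=(u-c['cx'])/c['fx'];y=(v-c['cy'])/c['fy'];r=np.hypot(x,y)+1e-9
    t=np.tan(r)
    P=np.stack([x/r*t*z,y/r*t*z,z],-1)
    return P@Rm(c).T+np.array(c['position'])
E
python3 - <<'E'
from h import *
c=np.load('pics/cw1.npy',allow_pickle=True).item(); d=np.load('pics/wrist1.png.npy')
v,u=np.mgrid[0:420,0:560]
W=wworld(c,u,v,d); z=W[...,2]
S=(d>0)&(np.hypot(W[...,0]-.5465,W[...,1]+.19)<.085)
for lo,hi in [(-.005,.005),(.038,.0435),(.044,.05),(.05,.056),(.056,.07)]:
    m=(S&(z>lo)&(z<hi)).astype(np.uint8)
    n,l,st,ce=cv2.connectedComponentsWithStats(m)
    print(lo,hi,m.sum())
    for i in range(1,n):
        if st[i,4]>8: 
            P=W[l==i]; print('   ',st[i,4],ce[i].round(1),P.mean(0).round(4),rect(P))
b=np.load('pics/wrist1.png.npy')
zz=np.clip((z-.0)/.07*255,0,255).astype(np.uint8)
cv2.imwrite('pics/z1.png',cv2.resize(cv2.applyColorMap(zz,cv2.COLORMAP_JET)[60:330,120:480],None,fx=2.2,fy=2.2,interpolation=cv2.INTER_NEAREST))
E
```

```text
-0.005 0.005 9081
    9081 [274.1 191.3] [ 5.534e-01 -1.694e-01  5.000e-04] (array([ 549.3, -181.8]), array([151.8, 169.8]), 71.0)
0.038 0.0435 9308
    7907 [274.4 219.4] [ 0.5501 -0.1828  0.0423] (array([ 546.7, -191.1]), array([124.1,  88.9]), 69.8)
    1184 [274.4 232.4] [ 0.5471 -0.1917  0.0427] (array([ 546.4, -191.5]), array([52.3, 46.5]), 69.6)
    12 [289.8 248.4] [ 0.555  -0.2087  0.0432] (array([ 555.2, -209. ]), array([6.5, 2.1]), 89.0)
0.044 0.05 3593
    26 [256.2 185.2] [ 0.5468 -0.1489  0.0448] (array([ 546.9, -148.8]), array([4.7, 5.6]), 75.5)
    12 [296.1 185.9] [ 0.5759 -0.1592  0.0448] (array([ 575.8, -159.2]), array([4.9, 1.6]), 73.5)
    15 [292.1 187.5] [ 0.5726 -0.1595  0.0446] (array([ 572.5, -159.7]), array([2.7, 4.1]), 0.3)
    1979 [274.  231.6] [ 0.5475 -0.1897  0.0464] (array([ 546.5, -192. ]), array([63.9, 62. ]), 69.5)
    1242 [273.3 230.8] [ 0.5472 -0.1891  0.0447] (array([ 546.6, -190.3]), array([43.7, 34.5]), 69.4)
    25 [256.  276.3] [ 0.5194 -0.2241  0.0445] (array([ 519.4, -224.1]), array([5.4, 5.1]), 32.8)
    39 [272.1 277.7] [ 0.5326 -0.2285  0.0469] (array([ 532.7, -227.9]), array([3.2, 8.6]), 71.6)
    21 [288.2 278.1] [ 0.5452 -0.2345  0.0445] (array([ 545.3, -234.8]), array([3.5, 7.1]), 11.1)
0.05 0.056 105
    73 [275.  177.5] [ 0.5632 -0.1461  0.0536] (array([ 563.1, -146.4]), array([3.8, 9. ]), 71.5)
    32 [272.3 281.2] [ 0.5329 -0.2286  0.0528] (array([ 532.7, -228.4]), array([1.7, 8.5]), 73.0)
0.056 0.07 205
    129 [274.5 184.9] [ 0.5617 -0.15    0.0598] (array([ 561.7, -149.9]), array([6.1, 9.5]), 72.3)
    76 [271.9 286. ] [ 0.5326 -0.2291  0.0599] (array([ 532.5, -229.3]), array([4.8, 8.5]), 77.4)
```

View pics/z1.png

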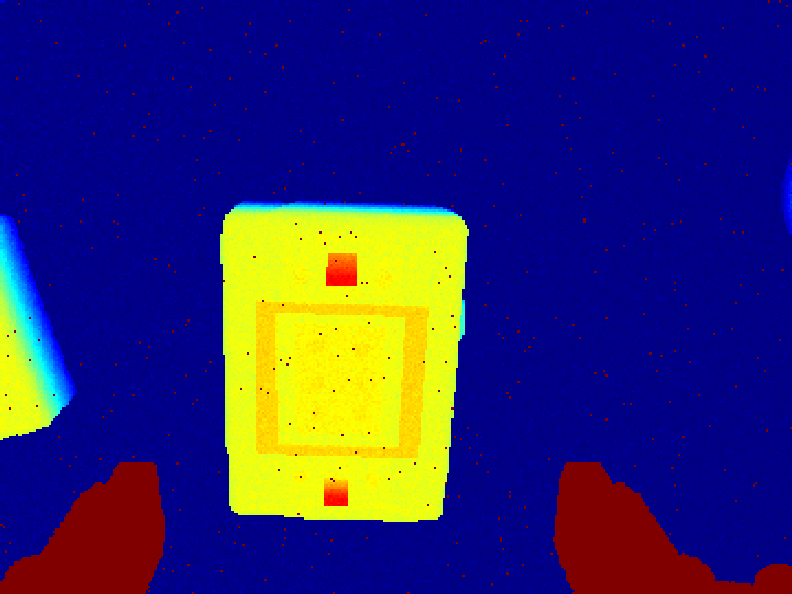

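Lamp measured: centre (0.5467,-0.191), yaw 69.7°, carrier about centred. The picture shows hooks at about (275,182) and (272,284), and the purple decoy at the left edge. Next I move over the right-hand shade.

Call:
carry_out(increments=[[[0, 0, 0.11], [-0.15, 1, 0], 1], [[0, 0, 0.11], [-0.15, 1, 0], 1], [[0, 0, 0.11], [-0.15, 1, 0], 1], [[0, 0, 0.11], [-0.15, 1, 0], 1], [[0, 0, 0.11], [-0.15, 1, 0], 1], [[0, 0, 0.11], [-0.15, 1, 0], 1], [[0, 0, 0.11], [-0.15, 1, 0], 1], [[0, 0, 0.11], [-0.15, 1, 0], 1]])

```text
t: 4.35
tool_pos: [0.5274, -0.0169, 0.3247]
tool_rot: [0.187, 1.548, -0.194]
contact_force: [1.0, 0.1, 0.4]
opening: 0.0853
```

Call:
carry_out(increments=[[[0, 0, 0.11], [-0.15, 1, 0], 1], [[0, 0, 0.11], [-0.15, 1, 0], 1], [[0, 0, 0.11], [-0.15, 1, 0], 1], [[0, 0, 0.11], [-0.15, 1, 0], 1], [[0, 0, 0.11], [-0.15, 1, 0], 1], [[0, 0, 0.11], [-0.15, 1, 0], 1], [[0, 0, 0.11], [-0.15, 1, 0], 1], [[0, 0, 0.11], [-0.15, 1, 0], 1]])

```text
t: 5.15
tool_pos: [0.4984, 0.1471, 0.3284]
tool_rot: [0.122, 1.545, -0.13]
contact_force: [0.5, 0.1, 0.0]
opening: 0.0858
```

Call:
carry_out(increments=[[[0, 0, 0.11], [-0.15, 1, 0], 1], [[0, 0, 0.11], [-0.15, 1, 0], 1], [[0, 0, 0.11], [-0.15, 1, 0], 1], [[0, 0, 0.11], [-0.15, 1, 0], 1], [[0, 0, 0.11], [-0.15, 1, 0], 1], [[0, 0, 0.11], [-0.15, 1, 0], 1], [[0, 0, 0], [0, 0, 0], 1]])

```text
t: 5.85
tool_pos: [0.4767, 0.2709, 0.3318]
tool_rot: [0.073, 1.541, -0.079]
contact_force: [-0.6, 0.1, -0.8]
opening: 0.0854
```

Run:
```python
from h import *
o=get_obs(); M=R.from_rotvec(o['tool_rot']).as_matrix(); print(o['t'],o['tool_pos'],M.round(3))
c=get_calibration('wrist'); np.save('pics/cw2.npy',c,allow_pickle=True)
im,d=snap('wrist','wrist2.png')
v,u=np.mgrid[0:420,0:560]
W=wworld(c,u,v,d); z=W[...,2]
S=(d>0)&(np.hypot(W[...,0]-.472,W[...,1]-.268)<.072)
for lo,hi in [(-.004,.003),(.0035,.0075),(.01,.03),(.03,.05),(.05,.07),(.07,.09)]:
    m=(S&(z>lo)&(z<hi)).astype(np.uint8)
    n,l,st,ce=cv2.connectedComponentsWithStats(m)
    print(lo,hi,m.sum())
    for i in range(1,n):
        if st[i,4]>30: 
            P=W[l==i]; print('   ',st[i,4],ce[i].round(1),P.mean(0).round(4),rect(P))
```

```text
5.85 [0.47666501 0.27086106 0.33180907] [[ 0.028  0.097  0.995]
 [-0.005  0.995 -0.096]
 [-1.    -0.002  0.029]]
-0.004 0.003 7620
    7441 [269.3 185.5] [0.4745 0.2778 0.0005] (array([472. , 268.1]), array([143.4, 143.5]), 40.4)
    179 [268.7 157.2] [4.771e-01 3.057e-01 4.000e-04] (array([476.9, 305.6]), array([12. , 12.1]), 83.6)
0.0035 0.0075 3466
    3466 [268.5 175.6] [0.475  0.2887 0.0055] (array([471.3, 267.6]), array([108.1,  76. ]), 81.0)
0.01 0.03 190
    190 [268.3 169.5] [0.4762 0.2978 0.0204] (array([476.1, 297.1]), array([ 2.5, 43.1]), 80.8)
0.03 0.05 253
    252 [268.2 174. ] [0.4764 0.2977 0.0401] (array([476.5, 296.8]), array([ 3.6, 43.9]), 78.7)
0.05 0.07 361
    333 [267.7 179.5] [0.4763 0.2976 0.0609] (array([477.3, 296.4]), array([ 5.9, 45.4]), 75.0)
0.07 0.09 4630
    4630 [265.5 219.7] [0.4719 0.2705 0.0757] (array([471.4, 268.4]), array([60.1, 47.3]), 81.0)
```

View pics/wrist2.png

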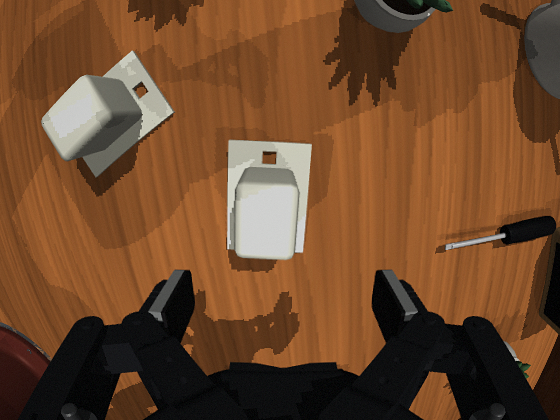

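Shade measured: centre (0.4713,0.268), yaw 81°, all of it in line with the given sizes. The picture shows it at (268,200) with the other shade well left. Aligning and descending.

Call:
carry_out(increments=[[[0.05, 0.28, -0.6], [-0.27, -0.15, 0], 1], [[0, 0, 0], [0, 0, -1], 1], [[0, 0, 0], [0, 0, -1], 1], [[0, 0, 0], [0, 0, -1], 1], [[0, 0, 0], [0, 0, 0], 1]])

```text
t: 6.4
tool_pos: [0.4717, 0.2623, 0.2726]
tool_rot: [0.128, 1.563, -0.132]
contact_force: [-0.6, -0.2, 0.4]
opening: 0.0856
```

```bash
cat >> h.py <<'E'
def st():
    o=get_obs(); M=R.from_rotvec(o['tool_rot']).as_matrix()
    print('t',round(float(o['t']),2),'pos',o['tool_pos'].round(4),'xax',M[:,0].round(4),'jawdeg',round(np.degrees(np.arctan2(M[1,2],M[0,2])),2),'jawz',M[2,2].round(4),'F',o['contact_force'].round(1),'T',o['wrist_torque'].round(2),'op',round(float(o['opening']),4))
E
python3 -c "
from h import *
st()"
```

```text
t 6.4 pos [0.4717 0.2623 0.2726] xax [ 0.0041 -0.0028 -1.    ] jawdeg -9.51 jawz 0.0045 F [-0.6 -0.2  0.4] T [-0.1   0.01 -0.01] op 0.0856
```

Call:
carry_out(increments=[[[0, 0.03, 0.1], [0, 0.28, -0.6], 1], [[0, 0, 0], [0, 0, -0.9], 1], [[0, 0, 0], [0, 0, -0.9], 1], [[0, 0, 0], [0, 0, -0.9], 1], [[0, 0, 0], [0, 0, 0], 1]])

```text
t: 6.9
tool_pos: [0.4737, 0.2672, 0.2082]
tool_rot: [0.124, 1.559, -0.124]
contact_force: [-0.4, 0.5, 0.3]
opening: 0.0851
```

```bash
python3 -c "
from h import *
st()"
```

```text
t 6.9 pos [0.4737 0.2672 0.2082] xax [ 8.2e-03 -4.0e-04 -1.0e+00] jawdeg -9.05 jawz 0.0081 F [-0.4  0.5  0.3] T [0.07 0.04 0.01] op 0.0851
```

Call:
carry_out(increments=[[[0, 0.08, 0], [-0.1, 0.03, -0.1], 1], [[0, 0, 0], [0, 0, 0], 0.75], [[0, 0, 0], [0, 0, 0], 0.6], [[0, 0, 0], [0, 0, 0], 0.3], [[0, 0, 0], [0, 0, 0], 0.3], [[0, 0, 0], [0, 0, 0], 0.3], [[0, 0, 0], [0, 0, 0], 0.3]], squeeze=70)

```text
t: 7.6
tool_pos: [0.4735, 0.2687, 0.2112]
tool_rot: [0.126, 1.561, -0.121]
contact_force: [0.5, 0.4, -1.7]
opening: 0.0471
```

```bash
python3 -c "
from h import *
st()"
```

```text
t 7.6 pos [0.4735 0.2687 0.2112] xax [ 0.0067  0.0024 -1.    ] jawdeg -9.04 jawz 0.0063 F [ 0.5  0.4 -1.7] T [-0.05 -0.06 -0.  ] op 0.0471
```

Call:
carry_out(increments=[[[0, 0, 0], [0, 0, 0.4], 0.3], [[0, 0, 0], [0, 0, 0.8], 0.3], [[0, 0, 0], [0, 0, 1], 0.3], [[0, 0, 0], [0, 0, 1], 0.3], [[0, 0, 0], [0, 0, 1], 0.3], [[0, 0, 0], [0, 0, 1], 0.3], [[0, 0, 0], [0, 0, 1], 0.3], [[0, 0, 0], [0, 0, 0], 0.3]])

```text
t: 8.4
tool_pos: [0.4717, 0.268, 0.3411]
tool_rot: [0.125, 1.563, -0.122]
contact_force: [0.5, 0.5, -0.5]
opening: 0.047
```

Run:
```python
from h import *
st()
im,d=snap('wrist','wrist3.png'); snap('scene','scene3.png'); st()
snap('side','side3.png'); st()
```

```text
t 8.4 pos [0.4717 0.268  0.3411] xax [ 0.0039  0.0013 -1.    ] jawdeg -9.04 jawz 0.0036 F [ 0.5  0.5 -0.5] T [ 0.02 -0.1  -0.04] op 0.047
t 8.5 pos [0.4708 0.2676 0.3375] xax [-1.4e-03 -8.0e-04 -1.0e+00] jawdeg -9.04 jawz -0.0013 F [ 0.  -0.4 -2.1] T [ 0.03  0.03 -0.05] op 0.0474
t 8.55 pos [0.4705 0.2675 0.3362] xax [-0.0036 -0.0017 -1.    ] jawdeg -9.04 jawz -0.0033 F [ 0.3  0.4 -2.4] T [0.03 0.03 0.01] op 0.0474
```

View pics/wrist3.png

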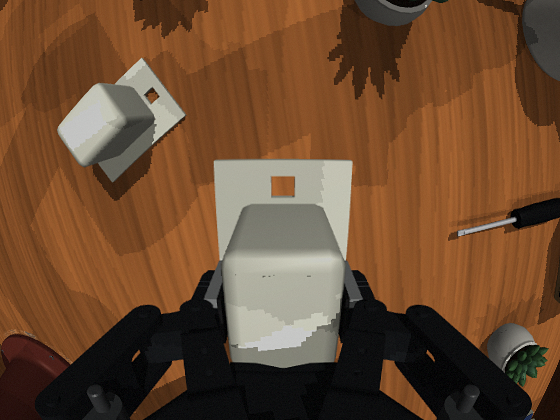

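```bash
cat > grip.py <<'E'
from h import *
# static wrist camera in tool frame
c0=get_calibration('wrist'); o=get_obs(); M=R.from_rotvec(o['tool_rot']).as_matrix()
tc=M.T@(np.array(c0['position'])-o['tool_pos']); Rc=M.T@Rm(c0)
c={k:c0[k] for k in('fx','fy','cx','cy')}; c['position']=tc; c['orientation']=Rc
import sys
d=np.load('pics/%s.npy'%sys.argv[1])
v,u=np.mgrid[0:420,0:560]; W=wworld(c,u,v,d)   # tool frame: x along fingers, y to camera, z jaw
m=(d>0)&(W[...,1]>.034)&(W[...,1]<.075)&(abs(W[...,2])<.05)&(W[...,0]>.17)&(W[...,0]<.225)
P=W[m]; print('n',len(P),np.percentile(P[:,0],[5,50,95]).round(4))
A=np.c_[P[:,1],P[:,2],np.ones(len(P))]; k=np.linalg.lstsq(A,P[:,0],rcond=None)[0]
r=P[:,0]-A@k; g=abs(r)<.002; k=np.linalg.lstsq(A[g],P[g,0],rcond=None)[0]
print('flange plane x=',k.round(4),'rms',(P[g,0]-A[g]@k).std())
fl=(abs(W[...,0]-(k[0]*W[...,1]+k[1]*W[...,2]+k[2]))<.0025)&m
# front edge per column, side edges per row
cols=[];us=[]
for uu in range(225,345):
    vv=np.nonzero(fl[:,uu])[0]
    if len(vv)>5: cols.append(W[vv[0],uu,1:])
cols=np.array(cols); e=np.polyfit(cols[:,1],cols[:,0],1); print('front edge y at z=0',e[1].round(4),'slope',e[0].round(4))
L=[];Rr=[]
for vv in range(170,240):
    q=np.nonzero(fl[vv])[0]
    if len(q)>20: L.append(W[vv,q[0],1:]);Rr.append(W[vv,q[-1],1:])
for E in (L,Rr):
    E=np.array(E); E=E[abs(E[:,1]-np.median(E[:,1]))<.003]; e=np.polyfit(E[:,0],E[:,1],1); print('side z at y=.05',np.polyval(e,.05).round(4),'slope',e[0].round(4))
# slot hole
h=(d>0)&~fl&(u>262)&(u<305)&(v>168)&(v<205); vv,uu=np.nonzero(h)
print('hole px',uu.min(),uu.max(),vv.min(),vv.max())
hc=[np.median(uu),np.median(vv)]
for z in np.linspace(.2,.3,0): pass
# ray/plane for hole corners
def ray(a,b):
    p=wworld(c,a,b,1.0)-tc; 
    n=np.array([1,-k[0],-k[1]]); t=(k[2]-n@tc)/(n@p); return tc+t*p
for a,b in [(uu.min()-.5,vv.min()-.5),(uu.max()+.5,vv.min()-.5),(uu.min()-.5,vv.max()+.5),(uu.max()+.5,vv.max()+.5)]: print(ray(a,b).round(4))
E
python3 grip.py wrist3.png
```

```text
n 4232 [0.2033 0.2044 0.2057]
flange plane x= [0.0095 0.0036 0.204 ] rms 0.0006559769454839626
front edge y at z=0 0.0523 slope -0.0047
side z at y=.05 -0.0365 slope 0.0463
side z at y=.05 0.0388 slope 0.0356
hole px 263 304 176 204
[ 0.2044  0.0437 -0.0102]
[0.2044 0.0437 0.0127]
[ 0.2042  0.0272 -0.0105]
[0.2043 0.0272 0.013 ]
```

Run:
```python
from h import *
c=np.load('pics/cw1.npy',allow_pickle=True).item(); d=np.load('pics/wrist1.png.npy')
v,u=np.mgrid[0:420,0:560]; W=wworld(c,u,v,d)
a=np.radians(69.75); ex=np.array([np.cos(a),np.sin(a)]); ey=np.array([-ex[1],ex[0]])
D=W[...,:2]-np.array([.5467,-.191]); X=D@ex*1000; Y=D@ey*1000; Z=W[...,2]*1000
for (u0,u1,v0,v1) in [(268,282,174,192),(266,279,275,293)]:
    print('rows: v, X, Z at mid col; Y range')
    for vv in range(v0,v1):
        s=slice(u0,u1); q=Z[vv,s]>50
        if q.sum()>3: print(vv,np.median(X[vv,s][q]).round(1),np.median(Z[vv,s][q]).round(1),Y[vv,s][q].min().round(1),Y[vv,s][q].max().round(1))
# lamp top extents, gasket extents
for lo,hi,nm in[(40,43.3,'top'),(45.3,48,'gasket')]:
    m=(d>0)&(Z>lo)&(Z<hi)&(abs(X)<70)&(abs(Y)<50)
    print(nm,np.percentile(X[m],[.5,1,99,99.5]).round(1),np.percentile(Y[m],[.5,1,99,99.5]).round(1))
```

```text
rows: v, X, Z at mid col; Y range
175 49.3 51.6 -4.4 4.6
176 48.8 52.7 -4.4 4.5
177 48.1 53.1 -4.4 4.5
178 47.6 54.4 -4.5 4.4
179 47.0 54.7 -4.5 4.4
180 46.4 55.9 -4.5 4.3
181 45.9 56.9 -4.5 5.0
182 45.4 57.8 -4.5 5.0
183 44.8 58.7 -4.5 4.9
184 44.3 59.5 -4.5 4.9
185 43.9 61.0 -4.6 4.8
186 43.2 61.2 -4.6 4.8
187 42.3 61.0 -4.6 4.8
188 41.7 61.3 -4.6 4.7
189 40.9 61.0 -4.6 4.8
rows: v, X, Z at mid col; Y range
280 -40.1 50.7 -4.0 4.4
281 -40.3 52.2 -4.0 4.4
282 -39.5 55.1 -4.0 4.3
283 -39.7 56.5 -4.0 4.2
284 -39.5 58.4 -4.0 4.1
285 -39.8 59.6 -4.1 4.1
286 -39.8 61.1 -4.1 4.0
287 -40.8 61.2 -4.1 4.1
288 -41.9 60.9 -4.1 4.0
289 -42.7 61.2 -4.2 4.0
top [-60.9 -60.1  60.6  60.8] [-43.1 -42.8  42.6  42.9]
gasket [-39.9 -29.7  30.3  32.4] [-30.9 -30.8  30.5  30.7]
```

```bash
cat > hole.py <<'E'
from h import *
import sys
c0=get_calibration('wrist'); o=get_obs(); M=R.from_rotvec(o['tool_rot']).as_matrix()
tc=M.T@(np.array(c0['position'])-o['tool_pos']); Rc=M.T@Rm(c0)
c={k:c0[k] for k in('fx','fy','cx','cy')}; c['position']=tc; c['orientation']=Rc
d=np.load('pics/%s.npy'%sys.argv[1])
v,u=np.mgrid[0:420,0:560]; W=wworld(c,u,v,d)
for vv in range(157,208,3): print(vv,''.join('#' if .2<x<.209 else ('.' if x<=.2 else 'o') for x in W[vv,205:360,0]))
def ray(a,b,x=.204):
    p=wworld(c,a,b,1.0)-tc; t=(x-tc[0])/p[0]; return (tc+t*p)[1:].round(4)
m=(W[...,0]>.212)&(u>268)&(u<300)&(v>172)&(v<200)
n,l,s,ce=cv2.connectedComponentsWithStats(m.astype(np.uint8)); i=1+s[1:,4].argmax(); x,y,w,h,_=s[i]; print(s[i])
print('hole back/front, left/right', [ray(a-.5,b-.5) for a,b in[(x,y),(x+w,y),(x,y+h),(x+w,y+h)]])
E
python3 hole.py wrist3.png
```

```text
157 ooooooooooooooooooooooooooooooooooooooooooooooooooooooooooooooooooooooooooooooooooooooooooooooooooooooooooooooooooooooooooooooooooooooooooooooooooooooooooo
160 oooooooooo##################################################################################.######################################################oooooooo
163 ooooooooo##################################.########################################################################################################ooooooo
166 ooooooooo#####.###########################################################################################################################.#########ooooooo
169 ooooooooo##############################################################################################################################.###########oooooooo
172 ooooooooo##########################################################################################################################################oooooooo
175 oooooooooo##############################################################################################################################
[... 1074 characters left out ...]
#############################################.#########oooooooooo
199 ooooo.oooo############################################################################################################################.##########oooooooooo
202 oooooooooo####.##################################################################################################################################oooooooo.o
205 ooooooooooo################################.....................................................................#################################oooooooooo
[271 176  23  20 458]
hole back/front, left/right [array([ 0.0437, -0.0058]), array([0.0437, 0.0067]), array([ 0.0325, -0.0059]), array([0.0325, 0.0068])]
```

Call:
carry_out(increments=[[[0, 0, -0.08], [0.16, -0.6, 0], 0.3], [[0, 0, -0.08], [0.16, -0.9, 0], 0.3], [[0, 0, -0.08], [0.16, -1, 0], 0.3], [[0, 0, -0.08], [0.16, -1, 0], 0.3], [[0, 0, -0.08], [0.16, -1, 0], 0.3], [[0, 0, -0.08], [0.16, -1, 0], 0.3], [[0, 0, -0.08], [0.16, -1, 0], 0.3], [[0, 0, -0.08], [0.16, -1, 0], 0.3]])

```text
t: 9.35
tool_pos: [0.4933, 0.1081, 0.3223]
tool_rot: [0.168, 1.588, -0.185]
contact_force: [0.0, -0.3, -0.6]
opening: 0.0473
```

Call:
carry_out(increments=[[[0, 0, -0.08], [0.16, -1, 0], 0.3], [[0, 0, -0.08], [0.16, -1, 0], 0.3], [[0, 0, -0.08], [0.16, -1, 0], 0.3], [[0, 0, -0.08], [0.16, -1, 0], 0.3], [[0, 0, -0.08], [0.16, -1, 0], 0.3], [[0, 0, -0.08], [0.16, -1, 0], 0.3], [[0, 0, -0.08], [0.16, -1, 0], 0.3], [[0, 0, -0.08], [0.16, -1, 0], 0.3]])

```text
t: 10.15
tool_pos: [0.5142, -0.0646, 0.3086]
tool_rot: [0.224, 1.606, -0.244]
contact_force: [-0.2, 0.1, -0.4]
opening: 0.0473
```

```bash
python3 -c "
from h import *
st()"
```

```text
t 10.15 pos [ 0.5142 -0.0646  0.3086] xax [-0.0489 -0.0053 -0.9988] jawdeg -17.01 jawz -0.0452 F [-0.2  0.1 -0.4] T [-0.    0.01  0.01] op 0.0473
```

Call:
carry_out(increments=[[[0, -0.1, -0.08], [0.2, -1, 0.1], 0.3], [[0, -0.1, -0.08], [0.2, -1, 0.1], 0.3], [[0, -0.1, -0.08], [0.2, -1, 0.1], 0.3], [[0, -0.1, -0.08], [0.2, -1, 0.1], 0.3], [[0, -0.1, -0.08], [0.2, -0.8, 0.1], 0.3], [[0, -0.1, -0.08], [0.2, -0.5, 0], 0.3], [[0, 0, 0], [0, 0, 0], 0.3], [[0, 0, 0], [0, 0, 0], 0.3]])

```text
t: 10.95
tool_pos: [0.534, -0.1808, 0.3074]
tool_rot: [0.28, 1.558, -0.278]
contact_force: [0.7, 1.0, -0.9]
opening: 0.0475
```

```bash
python3 -c "
from h import *
st()"
```

```text
t 10.95 pos [ 0.534  -0.1808  0.3074] xax [-0.005   0.0018 -1.    ] jawdeg -20.34 jawz -0.0053 F [ 0.7  1.  -0.9] T [-0.07  0.04  0.06] op 0.0475
```

Call:
carry_out(increments=[[[-0.02, -0.05, 0.02], [0.64, -0.42, -0.2], 0.3], [[0, 0, 0], [0, 0, 0], 0.3], [[0, 0, 0], [0, 0, 0], 0.3]])

```text
t: 11.25
tool_pos: [0.5465, -0.1873, 0.3026]
tool_rot: [0.276, 1.556, -0.274]
contact_force: [-0.1, -0.1, -1.3]
opening: 0.0471
```

```bash
python3 -c "
from h import *
st()
im,d=snap('wrist','wrist4.png');st()
cv2.imwrite('pics/wrist4z.png',cv2.resize(im[140:240,200:370],None,fx=4.4,fy=4.4,interpolation=cv2.INTER_CUBIC))
"; python3 hole.py wrist4.png
```

```text
t 11.25 pos [ 0.5465 -0.1873  0.3026] xax [-0.0021  0.0016 -1.    ] jawdeg -20.09 jawz -0.0025 F [-0.1 -0.1 -1.3] T [ 0.03 -0.02 -0.04] op 0.0471
t 11.3 pos [ 0.5465 -0.1872  0.3026] xax [-0.0019  0.0015 -1.    ] jawdeg -20.09 jawz -0.0023 F [ 0.4 -0.4 -1.7] T [0.03 0.07 0.04] op 0.0471
157 ooooooooooooooooooooooooooooooooooooooooooooooooooooooooooooooooooooooooooooooooooooooooooooooooooooooooooooooooooooooooooooooooooooooooooooooooooooooooooo
160 oooooooooo##############################################################################################.####################.##.##################oooooooo
163 ooooooooo##########################.################################################################################################################ooooooo
166 ooooooooo###########################################################################################################################################ooooooo
169 ooo.ooooo######################################################################################################################################.###oooooooo
172 oooooooo
[... 1362 characters left out ...]
#######################################################oooooooooo
199 oooooooooo#######################################################################################################################################oooooooooo
202 oooooooo.o.######################################################################################################################################oooooooooo
205 ooooooooooo################################.....................................................................#################################oooooooooo
[271 176  23  20 459]
hole back/front, left/right [array([ 0.0439, -0.0059]), array([0.0439, 0.0066]), array([ 0.0327, -0.0061]), array([0.0326, 0.0066])]
```

View pics/wrist4z.png

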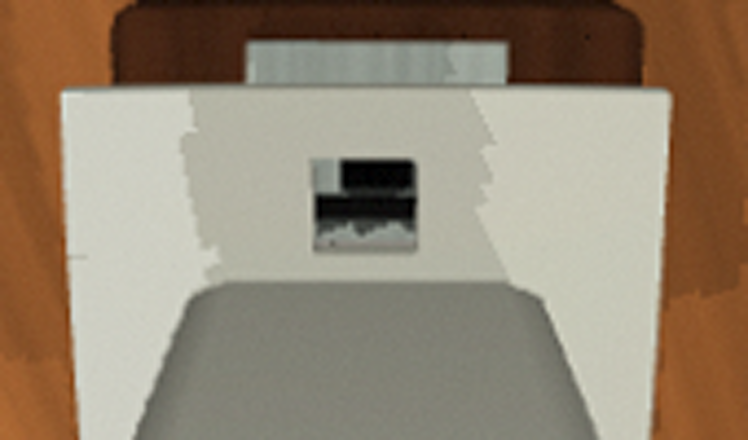

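```bash
cat > through.py <<'E'
from h import *
import sys
c0=get_calibration('wrist'); o=get_obs(); M=R.from_rotvec(o['tool_rot']).as_matrix()
tc=M.T@(np.array(c0['position'])-o['tool_pos']); Rc=M.T@Rm(c0)
c={k:c0[k] for k in('fx','fy','cx','cy')}; c['position']=tc; c['orientation']=Rc
d=np.load('pics/%s.npy'%sys.argv[1])
v,u=np.mgrid[0:420,0:560]; W=wworld(c,u,v,d)*1000
print('tool x (mm, flange top 204):')
for vv in range(175,198): print(vv,' '.join('%4d'%x for x in W[vv,269:297,0]))
print('tool y'); 
for vv in range(175,198,1): print(vv,W[vv,283,1].round(1),W[vv,283,0].round(1),end=' | ')
m=(W[...,0]>212)&(W[...,0]<245)&(u>268)&(u<297)&(v>172)&(v<198)
print('\nhook pts',m.sum(), 'y',np.percentile(W[m][:,1],[2,50,98]).round(1),'z',np.percentile(W[m][:,2],[2,50,98]).round(1),'x',np.percentile(W[m][:,0],[2,50,98]).round(1))
E
python3 through.py wrist4.png
```

```text
tool x (mm, flange top 204):
175  204  203  204  204  203  204  204  204  203  204  203  205  205  204  205  204  203  204  204  205  205  204  205  204  204  203  205  204
176  203  205  258  259  259  258  260  258  259  259  258  259  259  259  259  260  259  257  259  259  258  258  258  260  260  206  203  204
177  204  203  259  259  259  259  258  260  259  259  260  260  259  261  259  259  259  259  259  259  259  259  259  260  259  208  205  205
178  205  205  260  258  259  258  260  259  258  260  258  260  258  259  258  260  259  258  260  259  259  258  258  258  259  206  203  204
179  204  203  259  259  260  259  258  259  259  259  257  260  258  258  259  260  259  259  258  258  259  259  259  260  259  207  204  204
180  204  203  260  259  258  260  258  259  260  259  259  259  260  259  258  261  258  259  259  258  259  258  259  259  259  207  203  204
181  205  203  259  258  259  259  259  260  259  258  258  259  258  258  258  259  259  258  259  259  260  259  259  260  258  206  204  204
182  202  204  258  259  258  260  260  259  258  259  260  259
[... 2878 characters left out ...]
98]).round(1))
                                    ~~~~~~~~~~~~~^^^^^^^^^^^^^^^^^^^^^
    return _quantile_unchecked(
        a, q, axis, out, overwrite_input, method, keepdims, weights)
    return _ureduce(a,
                    func=_quantile_ureduce_func,
    ...<5 lines>...
                    overwrite_input=overwrite_input,
                    method=method)
    r = func(a, **kwargs)
    result = _quantile(arr,
                       quantiles=q,
    ...<2 lines>...
                       out=out,
                       weights=wgt)
    slices_having_nans = np.isnan(arr[-1, ...])
                                  ~~~^^^^^^^^^
IndexError: index -1 is out of bounds for axis 0 with size 0
```

```bash
cat > lat.py <<'E'
from h import *
import sys
c0=get_calibration('wrist'); o=get_obs(); M=R.from_rotvec(o['tool_rot']).as_matrix()
tc=M.T@(np.array(c0['position'])-o['tool_pos']); Rc=M.T@Rm(c0)
c={k:c0[k] for k in('fx','fy','cx','cy')}; c['position']=tc; c['orientation']=Rc
f=sys.argv[1]; d=np.load('pics/%s.npy'%f); im=cv2.imread('pics/'+f).astype(int)
v,u=np.mgrid[0:420,0:560]; W=wworld(c,u,v,d)*1000
for vv in list(range(138,160,2))+list(range(162,200,6)):
    X=W[vv,180:400]; xm=np.median(X[90:120,0]) if vv<159 else 204
    q=np.nonzero(abs(X[:,0]-xm)<3)[0]
    # plate by brightness
    g=im[vv,180:400]; b=np.nonzero((g.min(1)>110)&(abs(X[:,0]-xm)<3))[0]
    print(vv,'x',xm.round(1),'y',X[105,1].round(1),'edges z',X[q[0],2].round(1),X[q[-1],2].round(1),'mid',((X[q[0],2]+X[q[-1],2])/2).round(2),'plate',(X[b[0],2].round(1),X[b[-1],2].round(1)) if len(b) else None)
E
python3 lat.py wrist4.png
```

```text
138 x 281.9 y 57.8 edges z -36.1 38.3 mid 1.09 plate None
140 x 265.5 y 57.7 edges z -38.0 39.4 mid 0.71 plate None
142 x 261.9 y 56.6 edges z -39.5 43.4 mid 1.97 plate None
144 x 260.7 y 55.3 edges z -40.3 45.5 mid 2.6 plate None
146 x 260.2 y 53.9 edges z -40.0 45.4 mid 2.69 plate None
148 x 260.3 y 79.0 edges z -40.0 45.5 mid 2.73 plate None
150 x 259.7 y 51.1 edges z -40.2 45.5 mid 2.64 plate (np.float64(-18.3), np.float64(22.9))
152 x 260.1 y 49.7 edges z -40.3 45.6 mid 2.62 plate (np.float64(-18.3), np.float64(22.8))
154 x 259.9 y 48.4 edges z -40.4 44.7 mid 2.18 plate (np.float64(-18.3), np.float64(22.9))
156 x 259.7 y 46.8 edges z -41.1 45.8 mid 2.32 plate (np.float64(-18.4), np.float64(22.9))
158 x 259.8 y 45.4 edges z -40.2 44.9 mid 2.34 plate (np.float64(-18.4), np.float64(22.8))Traceback (most recent call last):
  File "lat.py", line 13, in <module>
    print(vv,'x',xm.round(1),'y',X[105,1].round(1),'edges z',X[q[0],2].round(1),X[q[-1],2].round(1),'mid',((X[q[0],2]+X[q[-1],2])/2).round(2),'plate',(X[b[0],2].round(1),X[b[-1],2].round(1)) if len(b) else None)
                 ^^^^^^^^
AttributeError: 'int' object has no attribute 'round'
```

Through the slot I see the gasket edge, not yet the hook. Depth data says the shade needs about 1.8 mm back along its length and 1.4 mm sideways. Correcting and lowering partway.

Call:
carry_out(increments=[[[-0.02, -0.02, -0.03], [0.036, -0.106, -0.4], 0.3], [[0, 0, 0], [0, 0, -0.4], 0.3], [[0, 0, 0], [0, 0, 0], 0.3], [[0, 0, 0], [0, 0, 0], 0.3]])

```text
t: 11.7
tool_pos: [0.5464, -0.188, 0.285]
tool_rot: [0.276, 1.554, -0.277]
contact_force: [0.3, -0.0, -1.2]
opening: 0.0474
```

```bash
sed -i 's/else 204/else np.float64(204)/' lat.py; python3 -c "
from h import *
st()
im,d=snap('wrist','wrist5.png');st()
cv2.imwrite('pics/wrist5z.png',cv2.resize(im[140:240,200:370],None,fx=4.4,fy=4.4,interpolation=cv2.INTER_CUBIC))
"; python3 through.py wrist5.png | grep '^1[789]. [12]' | cut -c1-90; python3 through.py wrist5.png 2>/dev/null| tail -2; python3 lat.py wrist5.png
```

```text
t 11.7 pos [ 0.5464 -0.188   0.285 ] xax [-7.e-04 -0.e+00 -1.e+00] jawdeg -20.19 jawz -0.0007 F [ 0.3 -0.  -1.2] T [-0.03  0.03  0.01] op 0.0474
t 11.75 pos [ 0.5464 -0.188   0.2848] xax [-1.1e-03  2.0e-04 -1.0e+00] jawdeg -20.19 jawz -0.0011 F [-0.5 -0.3 -0.8] T [-0.03 -0.02  0.01] op 0.0473
175 44.2 204.0 | 176 39.5 224.3 | 177 38.9 223.9 | 178 38.3 223.8 | 179 33.8 242.1 | 180 33.2 241.9 | 181 32.4 242.4 | 182 31.5 243.2 | 183 31.0 242.5 | 184 30.6 241.1 | 185 29.7 242.1 | 186 29.1 241.7 | 187 28.5 241.2 | 188 27.7 241.9 | 189 27.9 238.3 | 190 27.3 238.0 | 191 26.7 237.6 | 192 25.9 238.2 | 193 24.9 239.1 | 194 24.6 238.0 | 195 22.8 242.2 | 196 31.4 207.5 | 197 31.2 206.0 | 
hook pts 458 y [22.8 29.5 39.5] z [-7.1  0.2  7.5] x [223.4 241.1 243.3]
138 x 269.3 y 58.7 edges z -34.3 36.4 mid 1.04 plate None
140 x 253.6 y 58.8 edges z -35.8 37.6 mid 0.9 plate None
142 x 245.3 y 58.3 edges z -37.7 42.0 mid 2.13 plate None
144 x 243.5 y 57.1 edges z -40.5 43.7 mid 1.63 plate None
146 x 242.8 y 55.9 edges z -41.0 44.1 mid 1.55 plate None
148 x 242.4 y 54.5 edges z -40.7 43.8 mid 1.52 plate
[... 363 characters left out ...]
 -41.5 44.4 mid 1.42 plate (np.float64(-18.9), np.float64(22.5))
162 x 204.0 y 51.4 edges z -36.9 38.7 mid 0.88 plate (np.float64(-36.9), np.float64(38.7))
168 x 204.0 y 47.9 edges z -36.9 38.2 mid 0.64 plate (np.float64(-36.9), np.float64(38.2))
174 x 204.0 y 44.7 edges z -36.7 38.3 mid 0.84 plate (np.float64(-36.7), np.float64(38.3))
180 x 204.0 y 33.4 edges z -36.9 37.9 mid 0.49 plate (np.float64(-36.9), np.float64(37.9))
186 x 204.0 y 29.2 edges z -37.6 38.3 mid 0.37 plate (np.float64(-36.8), np.float64(38.3))
192 x 204.0 y 25.6 edges z -37.1 38.3 mid 0.6 plate (np.float64(-37.1), np.float64(38.3))
198 x 204.0 y 30.9 edges z -37.5 38.0 mid 0.25 plate (np.float64(-37.5), np.float64(38.0))
```

View pics/wrist5z.png

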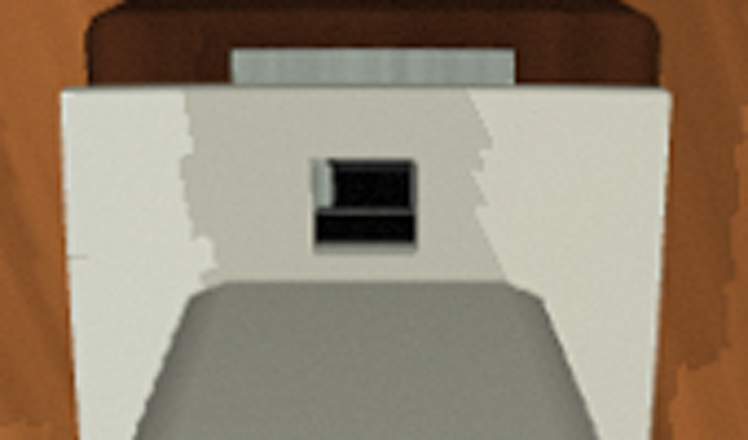

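```bash
cat > hk.py <<'E'
from h import *
import sys
c0=get_calibration('wrist'); o=get_obs(); M=R.from_rotvec(o['tool_rot']).as_matrix()
tc=M.T@(np.array(c0['position'])-o['tool_pos']); Rc=M.T@Rm(c0)
c={k:c0[k] for k in('fx','fy','cx','cy')}; c['position']=tc; c['orientation']=Rc
d=np.load('pics/%s.npy'%sys.argv[1]); lo,hi=float(sys.argv[2]),float(sys.argv[3])
v,u=np.mgrid[0:420,0:560]; W=wworld(c,u,v,d)*1000
for vv in range(175,197):
    q=np.nonzero((W[vv,268:298,0]>lo)&(W[vv,268:298,0]<hi))[0]+268
    if len(q)>2: print(vv,'cols',q[0],q[-1],'y',np.median(W[vv,q,1]).round(1),'x',np.median(W[vv,q,0]).round(1),'z',W[vv,q[0],2].round(1),W[vv,q[-1],2].round(1))
E
python3 hk.py wrist5.png 215 232
```

```text
176 cols 276 292 y 39.5 x 224.2 z -3.4 6.3
177 cols 276 292 y 39.0 x 223.8 z -3.4 6.3
178 cols 276 292 y 38.2 x 224.3 z -3.4 6.3
```

Call:
carry_out(increments=[[[0, -0.01, -0.01], [0.04, -0.07, 0], 0.3], [[0, 0, 0], [0.01, -0.02, 0], 0.3]])

```text
t: 11.95
tool_pos: [0.5474, -0.1899, 0.2851]
tool_rot: [0.277, 1.553, -0.277]
contact_force: [-0.4, 0.1, -1.7]
opening: 0.0476
```

```bash
python3 -c "
from h import *
st()
im,d=snap('wrist','wrist6.png');st()
im,d=snap('wrist','wrist6.png');st()
"; python3 hk.py wrist6.png 215 232;python3 through.py wrist6.png 2>/dev/null| tail -2|head -1; python3 lat.py wrist6.png|sed -n 7,13p
```

```text
t 11.95 pos [ 0.5474 -0.1899  0.2851] xax [ 3.e-04  0.e+00 -1.e+00] jawdeg -20.25 jawz 0.0003 F [-0.4  0.1 -1.7] T [ 0.02  0.02 -0.03] op 0.0476
t 12.0 pos [ 0.5475 -0.1899  0.2851] xax [ 4.e-04 -0.e+00 -1.e+00] jawdeg -20.26 jawz 0.0004 F [ 0.1 -0.2 -1.7] T [ 0.02  0.01 -0.05] op 0.0471
t 12.05 pos [ 0.5475 -0.1899  0.2852] xax [ 4.e-04 -1.e-04 -1.e+00] jawdeg -20.25 jawz 0.0004 F [-1.  -0.1 -0.6] T [ 0.05  0.01 -0.03] op 0.0477
176 cols 273 289 y 39.5 x 224.3 z -5.3 4.5
175 44.2 204.1 | 176 39.3 225.0 | 177 35.4 241.2 | 178 34.4 242.5 | 179 33.8 242.1 | 180 33.3 241.5 | 181 32.5 242.2 | 182 32.1 240.9 | 183 31.2 241.5 | 184 30.7 240.8 | 185 29.8 241.7 | 186 29.3 241.2 | 187 28.9 239.9 | 188 28.6 238.2 | 189 27.7 239.1 | 190 27.0 239.3 | 191 26.3 239.3 | 192 25.7 239.1 | 193 24.3 241.8 | 194 23.7 241.5 | 195 23.1 241.2 | 196 31.2 208.1 | 197 31.3 205.7 | 
150 x 242.2 y 53.1 edges z -42.9 42.8 mid -0.06 plate (np.float64(-20.7), np.float64(20.5))
152 x 242.5 y 51.9 edges z -43.5 43.1 mid -0.17 plate (np.float64(-20.8), np.float64(20.5))
154 x 242.6 y 50.4 edges z -43.5 43.1 mid -0.2 plate (np.float64(-20.8), np.float64(20.5))
156 x 242.4 y 49.3 edges z -43.5 43.1 mid -0.19 plate (np.float64(-20.8), np.float64(20.6))
158 x 242.2 y 48.0 edges z -42.7 42.3 mid -0.22 plate (np.float64(-20.8), np.float64(20.6))
162 x 204.0 y 51.2 edges z -37.1 38.9 mid 0.88 plate (np.float64(-37.1), np.float64(38.9))
168 x 204.0 y 47.9 edges z -36.8 38.4 mid 0.78 plate (np.float64(-36.8), np.float64(38.4))
```

Call:
carry_out(increments=[[[0, 0, 0], [-0.032, 0.034, 0], 0.3]])

```text
t: 12.15
tool_pos: [0.5469, -0.1893, 0.2853]
tool_rot: [0.277, 1.552, -0.277]
contact_force: [-0.3, 0.1, -1.1]
opening: 0.0474
```

```bash
python3 -c "
from h import *
st()
im,d=snap('wrist','wrist7.png');st()
im,d=snap('wrist','wrist7.png');st()
"; python3 hk.py wrist7.png 215 232;python3 through.py wrist7.png 2>/dev/null| tail -2|head -1; python3 lat.py wrist7.png|sed -n 7,11p; python3 hole.py wrist7.png | tail -1
```

```text
t 12.15 pos [ 0.5469 -0.1893  0.2853] xax [ 7.e-04 -2.e-04 -1.e+00] jawdeg -20.26 jawz 0.0007 F [-0.3  0.1 -1.1] T [ 0.02  0.06 -0.05] op 0.0474
t 12.2 pos [ 0.5468 -0.1892  0.2854] xax [ 6.e-04 -1.e-04 -1.e+00] jawdeg -20.26 jawz 0.0006 F [-0.   0.2 -1.4] T [-0.03  0.   -0.04] op 0.0472
t 12.25 pos [ 0.5468 -0.1892  0.2853] xax [ 5.e-04 -1.e-04 -1.e+00] jawdeg -20.25 jawz 0.0005 F [ 0.7 -0.6 -0.6] T [0.03 0.06 0.06] op 0.0474
176 cols 275 290 y 39.5 x 224.2 z -4.0 5.1
177 cols 275 290 y 38.8 x 224.5 z -4.0 5.1
175 44.2 203.8 | 176 39.3 225.2 | 177 38.8 224.5 | 178 34.6 241.6 | 179 34.0 241.4 | 180 33.1 242.3 | 181 32.3 242.9 | 182 31.7 242.2 | 183 31.0 242.5 | 184 30.2 242.8 | 185 30.0 240.8 | 186 28.9 242.4 | 187 28.4 241.9 | 188 28.5 238.8 | 189 27.8 238.5 | 190 27.0 239.1 | 191 26.2 239.5 | 192 25.7 238.8 | 193 24.9 239.5 | 194 23.5 242.2 | 195 22.8 242.2 | 196 31.2 208.3 | 197 31.2 206.1 | 
150 x 242.5 y 53.1 edges z -42.4 43.7 mid 0.63 plate (np.float64(-19.4), np.float64(20.6))
152 x 242.5 y 51.9 edges z -42.7 43.8 mid 0.56 plate (np.float64(-20.1), np.float64(21.3))
154 x 242.7 y 50.5 edges z -42.8 43.7 mid 0.41 plate (np.float64(-19.6), np.float64(21.3))
156 x 242.6 y 49.2 edges z -41.7 43.6 mid 0.95 plate (np.float64(-19.5), np.float64(21.4))
158 x 242.5 y 47.8 edges z -41.8 44.0 mid 1.1 plate (np.float64(-20.3), np.float64(20.5))
hole back/front, left/right [array([ 0.0439, -0.0059]), array([0.0439, 0.0066]), array([ 0.0326, -0.006 ]), array([0.0326, 0.0067])]
```

Call:
carry_out(increments=[[[0, 0, 0], [0, 0, -0.25], 0.3], [[0, 0, 0], [0, 0, -0.25], 0.3], [[0, 0, 0], [0, 0, -0.1], 0.3]])

```text
t: 12.55
tool_pos: [0.5469, -0.1892, 0.2728]
tool_rot: [0.277, 1.552, -0.277]
contact_force: [-0.6, 0.4, -0.6]
opening: 0.0473
```

```bash
python3 -c "
from h import *
st()
im,d=snap('wrist','wrist8.png');st()
"; python3 hk.py wrist8.png 209 220;python3 through.py wrist8.png 2>/dev/null| tail -2|head -1|cut -c1-120; python3 lat.py wrist8.png|sed -n 7,11p
```

```text
t 12.55 pos [ 0.5469 -0.1892  0.2728] xax [ 1.4e-03 -5.0e-04 -1.0e+00] jawdeg -20.25 jawz 0.0015 F [-0.6  0.4 -0.6] T [ 0.03 -0.02 -0.02] op 0.0473
t 12.6 pos [ 0.5468 -0.1891  0.2725] xax [ 8.e-04 -2.e-04 -1.e+00] jawdeg -20.25 jawz 0.0008 F [-0.9  1.  -1.3] T [ 0.07  0.09 -0.01] op 0.0472
176 cols 274 290 y 42.0 x 212.0 z -4.3 4.9
177 cols 274 290 y 41.4 x 211.8 z -4.2 4.9
178 cols 274 290 y 40.9 x 211.7 z -4.2 4.9
179 cols 274 290 y 40.2 x 212.1 z -4.3 4.9
180 cols 274 290 y 39.6 x 212.0 z -4.2 4.9
181 cols 274 290 y 39.1 x 211.7 z -4.3 4.9
175 43.9 205.2 | 176 42.0 211.8 | 177 41.7 210.5 | 178 41.0 211.1 | 179 40.2 212.1 | 180 39.7 211.9 | 181 39.2 211.5 | 1
150 x 230.4 y 54.8 edges z -42.4 43.0 mid 0.28 plate None
152 x 230.0 y 53.5 edges z -42.6 43.1 mid 0.24 plate (np.float64(-15.1), np.float64(15.7))
154 x 230.0 y 52.3 edges z -42.6 43.3 mid 0.37 plate (np.float64(-20.2), np.float64(20.7))
156 x 230.0 y 50.8 edges z -41.8 43.9 mid 1.03 plate (np.float64(-20.2), np.float64(20.6))
158 x 229.8 y 49.7 edges z -42.9 43.1 mid 0.12 plate (np.float64(-20.2), np.float64(20.7))
```

The hook tip is now centred in the slot, both sideways (0.33 vs 0.37 mm) and in its 1.6 mm gap to the outer edge. Feeling down gently.

Call:
carry_out(increments=[[[0, 0, 0], [0, 0, -0.08], 0.3], [[0, 0, 0], [0, 0, -0.08], 0.3]])

```text
t: 12.8
tool_pos: [0.5468, -0.1891, 0.2689]
tool_rot: [0.277, 1.552, -0.277]
contact_force: [0.4, -0.3, -1.4]
opening: 0.0472
```

Call:
carry_out(increments=[[[0, 0, 0], [0, 0, -0.08], 0.3]])

```text
t: 12.9
tool_pos: [0.5468, -0.1891, 0.2671]
tool_rot: [0.277, 1.552, -0.277]
contact_force: [0.3, 1.1, -0.3]
opening: 0.0475
```

```bash
python3 -c "
from h import *
st()
im,d=snap('wrist','wrist9.png');st()
"; python3 hk.py wrist9.png 206 220
```

```text
t 12.9 pos [ 0.5468 -0.1891  0.2671] xax [ 6.e-04 -1.e-04 -1.e+00] jawdeg -20.25 jawz 0.0006 F [ 0.3  1.1 -0.3] T [0.01 0.04 0.03] op 0.0475
t 12.95 pos [ 0.5467 -0.189   0.2668] xax [ 2.e-04  2.e-04 -1.e+00] jawdeg -20.25 jawz 0.0001 F [-0.   1.1 -0.2] T [-0.   -0.04 -0.01] op 0.0473
176 cols 274 294 y 42.8 x 208.1 z -4.2 7.0
177 cols 274 294 y 42.3 x 207.7 z -4.1 7.0
178 cols 274 294 y 41.9 x 206.7 z -4.1 7.0
179 cols 274 294 y 41.4 x 206.4 z -4.1 7.0
180 cols 275 291 y 40.9 x 206.3 z -3.6 5.3
181 cols 274 294 y 40.3 x 206.6 z -4.1 7.0
182 cols 274 294 y 39.7 x 206.6 z -4.1 7.0
183 cols 274 294 y 39.1 x 206.4 z -4.1 7.0
196 cols 271 293 y 31.2 x 208.0 z -5.9 6.5
```

Tips entered with no force. Continuing down with force checks.

Call:
carry_out(increments=[[[0, 0, 0], [0, 0, -0.08], 0.3]])

```text
t: 13.05
tool_pos: [0.5469, -0.1891, 0.2657]
tool_rot: [0.277, 1.552, -0.277]
contact_force: [-0.0, 0.8, 2.5]
opening: 0.0471
```

Call:
carry_out(increments=[[[0, 0, 0], [0, 0, -0.08], 0.3]])

```text
t: 13.15
tool_pos: [0.5472, -0.1893, 0.2649]
tool_rot: [0.277, 1.551, -0.277]
contact_force: [-0.7, 0.2, 3.4]
opening: 0.0473
```

Call:
carry_out(increments=[[[0, 0, 0], [0, 0, -0.08], 0.3]])

```text
t: 13.25
tool_pos: [0.5476, -0.1894, 0.2643]
tool_rot: [0.277, 1.549, -0.278]
contact_force: [-0.2, 1.2, 4.3]
opening: 0.0472
```

```bash
python3 -c "
from h import *
st()"
```

```text
t 13.25 pos [ 0.5476 -0.1894  0.2643] xax [ 0.0035 -0.0012 -1.    ] jawdeg -20.25 jawz 0.0037 F [-0.2  1.2  4.3] T [0.08 0.14 0.05] op 0.0472
```

Call:
carry_out(increments=[[[0.01, 0.03, 0], [-0.02, 0, -0.12], 0.3]])

```text
t: 13.35
tool_pos: [0.5478, -0.1896, 0.2632]
tool_rot: [0.277, 1.55, -0.278]
contact_force: [-0.3, 0.0, 7.2]
opening: 0.0469
```

Call:
carry_out(increments=[[[0.01, 0.03, 0], [-0.02, 0, -0.15], 0.3]])

```text
t: 13.45
tool_pos: [0.5481, -0.1899, 0.262]
tool_rot: [0.277, 1.551, -0.277]
contact_force: [-0.9, 2.6, 10.4]
opening: 0.0476
```

```bash
python3 -c "
from h import *
st()
im,d=snap('wrist','wrist10.png');st()
"; python3 hk.py wrist10.png 190 203
```

```text
t 13.45 pos [ 0.5481 -0.1899  0.262 ] xax [ 1.9e-03 -8.0e-04 -1.0e+00] jawdeg -20.24 jawz 0.0021 F [-0.9  2.6 10.4] T [0.4  0.45 0.09] op 0.0476
t 13.5 pos [ 0.548  -0.1899  0.2618] xax [ 1.8e-03 -7.0e-04 -1.0e+00] jawdeg -20.24 jawz 0.0019 F [-0.8  1.7  5.9] T [0.28 0.1  0.07] op 0.0472
182 cols 271 281 y 40.5 x 202.7 z -5.6 -0.2
183 cols 271 295 y 40.0 x 202.5 z -5.6 7.4
184 cols 271 288 y 39.5 x 202.2 z -5.6 3.6
185 cols 270 288 y 39.2 x 201.3 z -6.1 3.6
186 cols 270 288 y 38.7 x 201.0 z -6.1 3.6
187 cols 270 288 y 38.1 x 201.2 z -6.1 3.6
188 cols 270 288 y 37.7 x 200.8 z -6.1 3.6
189 cols 270 287 y 37.0 x 201.3 z -6.1 3.1
190 cols 270 288 y 36.4 x 201.3 z -6.1 3.6
191 cols 270 297 y 35.9 x 201.1 z -6.2 8.5
```

Call:
carry_out(increments=[[[0.01, 0.02, 0], [-0.07, 0.04, -0.12], 0.3]])

```text
t: 13.6
tool_pos: [0.5477, -0.1895, 0.2616]
tool_rot: [0.276, 1.549, -0.278]
contact_force: [0.5, 1.1, 9.0]
opening: 0.047
```

Call:
carry_out(increments=[[[0.01, 0.02, 0], [-0.05, 0.03, -0.15], 0.3]])

```text
t: 13.7
tool_pos: [0.5476, -0.1893, 0.2613]
tool_rot: [0.276, 1.548, -0.278]
contact_force: [-3.0, 1.1, 11.5]
opening: 0.0473
```

```bash
python3 -c "
from h import *
st()"
```

```text
t 13.7 pos [ 0.5476 -0.1893  0.2613] xax [ 0.0048 -0.0019 -1.    ] jawdeg -20.22 jawz 0.0051 F [-3.   1.1 11.5] T [0.28 0.59 0.07] op 0.0473
```

Call:
carry_out(increments=[[[0.02, 0.08, 0], [-0.03, 0.02, -0.18], 0.3]])

```text
t: 13.8
tool_pos: [0.5482, -0.1895, 0.2608]
tool_rot: [0.275, 1.551, -0.278]
contact_force: [-0.3, 0.6, 12.3]
opening: 0.0471
```

Call:
carry_out(increments=[[[0.02, 0.08, 0], [-0.03, 0.02, -0.18], 0.3]])

```text
t: 13.9
tool_pos: [0.5489, -0.1896, 0.2606]
tool_rot: [0.275, 1.555, -0.279]
contact_force: [-1.6, 1.6, 13.3]
opening: 0.0475
```

```bash
python3 -c "
from h import *
st()
im,d=snap('wrist','wrist11.png');st()
cv2.imwrite('pics/wrist11z.png',cv2.resize(im[140:240,200:370],None,fx=4.4,fy=4.4,interpolation=cv2.INTER_CUBIC))
"; python3 hk.py wrist11.png 190 203.2;python3 lat.py wrist11.png|sed -n 6,13p
```

```text
t 13.9 pos [ 0.5489 -0.1896  0.2606] xax [-0.0022 -0.0019 -1.    ] jawdeg -20.21 jawz -0.0014 F [-1.6  1.6 13.3] T [ 0.38  0.32 -0.01] op 0.0475
t 13.95 pos [ 0.5489 -0.1895  0.2602] xax [-0.0025 -0.0021 -1.    ] jawdeg -20.2 jawz -0.0017 F [0.8 1.4 4.1] T [-0.24  0.05  0.07] op 0.0471
182 cols 272 288 y 40.5 x 202.7 z -5.1 3.6
183 cols 270 288 y 39.9 x 202.9 z -6.2 3.6
184 cols 270 286 y 39.5 x 202.5 z -6.2 2.5
185 cols 270 288 y 39.1 x 201.8 z -6.2 3.6
186 cols 270 288 y 38.6 x 201.6 z -6.2 3.6
187 cols 270 288 y 38.2 x 200.7 z -6.2 3.5
188 cols 270 296 y 38.0 x 199.5 z -6.1 8.0
189 cols 270 288 y 37.3 x 199.7 z -6.1 3.5
190 cols 270 288 y 36.8 x 199.6 z -6.1 3.5
191 cols 270 288 y 36.3 x 199.6 z -6.1 3.5
192 cols 270 288 y 35.7 x 199.7 z -6.2 3.5
193 cols 270 288 y 35.1 x 199.9 z -6.1 3.5
194 cols 270 288 y 34.5 x 200.1 z -6.2 3.6
148 x 218.5 y 57.4 edges z -42.8 41.1 mid -0.84 plate None
150 x 217.9 y 56.2 edges z -43.8 41.6 mid -1.07 plate None
152 x 218.1 y 55.0 edges z -43.4 41.9 mid -0.76 plate None
154 x 217.5 y 53.8 edges z -43.8 41.7 mid -1.03 plate None
156 x 217.6 y 52.5 edges z -43.4 41.9 mid -0.72 plate (np.float64(-21.7), np.float64(19.5))
158 x 217.6 y 51.6 edges z -43.8 42.0 mid -0.91 plate (np.float64(-21.9), np.float64(19.5))
162 x 204.0 y 51.3 edges z -36.5 38.8 mid 1.18 plate (np.float64(-36.5), np.float64(38.8))
168 x 204.0 y 47.9 edges z -37.0 38.3 mid 0.64 plate (np.float64(-37.0), np.float64(38.3))
```

View pics/wrist11z.png

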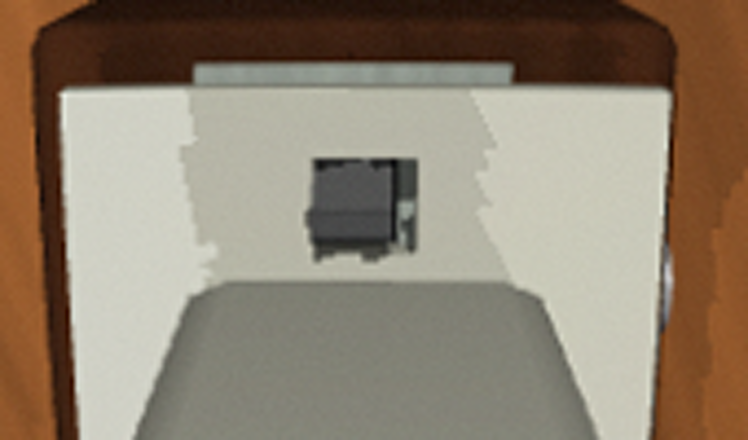

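Call:
carry_out(increments=[[[0, 0, 0], [-0.1, 0.04, -0.04], 0.3]])

```text
t: 14.05
tool_pos: [0.5473, -0.1889, 0.2601]
tool_rot: [0.275, 1.553, -0.279]
contact_force: [1.9, -0.1, -2.3]
opening: 0.0471
```

Call:
carry_out(increments=[[[0.02, 0, 0], [-0.08, 0.03, -0.08], 0.3]])

```text
t: 14.15
tool_pos: [0.5459, -0.1884, 0.2588]
tool_rot: [0.276, 1.552, -0.278]
contact_force: [1.5, -0.5, 1.5]
opening: 0.0474
```

```bash
python3 -c "
from h import *
st()
im,d=snap('wrist','wrist12.png');st()
"; python3 hk.py wrist12.png 190 203.2
```

```text
t 14.15 pos [ 0.5459 -0.1884  0.2588] xax [ 0.001  -0.0013 -1.    ] jawdeg -20.2 jawz 0.0014 F [ 1.5 -0.5  1.5] T [-0.08 -0.2   0.03] op 0.0474
t 14.2 pos [ 0.5456 -0.1882  0.2583] xax [ 3.e-04 -1.e-03 -1.e+00] jawdeg -20.2 jawz 0.0006 F [1.5 0.2 0.9] T [-0.24 -0.42  0.04] op 0.0475
179 cols 282 293 y 42.2 x 202.9 z 0.3 6.3
180 cols 280 292 y 41.7 x 202.7 z -0.8 5.7
181 cols 275 293 y 41.1 x 202.9 z -3.5 6.3
182 cols 277 295 y 40.7 x 202.2 z -2.4 7.4
183 cols 275 293 y 40.2 x 201.7 z -3.5 6.2
184 cols 275 293 y 39.8 x 201.3 z -3.5 6.3
185 cols 275 293 y 39.3 x 200.9 z -3.4 6.3
186 cols 275 296 y 38.9 x 200.5 z -3.5 7.9
187 cols 275 293 y 38.5 x 199.7 z -3.4 6.2
188 cols 275 293 y 38.0 x 199.4 z -3.4 6.2
189 cols 275 293 y 37.8 x 198.1 z -3.4 6.2
190 cols 275 293 y 37.3 x 197.9 z -3.4 6.2
191 cols 275 293 y 36.7 x 198.2 z -3.4 6.2
192 cols 275 293 y 36.1 x 198.1 z -3.4 6.2
193 cols 275 293 y 35.6 x 198.0 z -3.4 6.2
194 cols 275 293 y 35.0 x 198.2 z -3.4 6.2
195 cols 275 293 y 34.5 x 198.2 z -3.4 6.2
```

Hooks are bent and sliding with low force. Recentring and pushing on.

Call:
carry_out(increments=[[[0.01, 0, 0], [0.06, -0.02, -0.1], 0.3]])

```text
t: 14.3
tool_pos: [0.5466, -0.1886, 0.2561]
tool_rot: [0.277, 1.553, -0.277]
contact_force: [0.1, -0.4, 2.0]
opening: 0.0473
```

Call:
carry_out(increments=[[[0, 0, 0], [0, 0, -0.1], 0.3]])

```text
t: 14.4
tool_pos: [0.5468, -0.1888, 0.2553]
tool_rot: [0.277, 1.554, -0.277]
contact_force: [-5.5, 2.7, 14.6]
opening: 0.0473
```

```bash
python3 -c "
from h import *
st()
im,d=snap('wrist','wrist13.png');st()
"; python3 hk.py wrist13.png 190 203.2|tail -4
```

```text
t 14.4 pos [ 0.5468 -0.1888  0.2553] xax [-8.e-04  2.e-04 -1.e+00] jawdeg -20.2 jawz -0.0009 F [-5.5  2.7 14.6] T [0.55 0.9  0.01] op 0.0473
t 14.45 pos [ 0.5468 -0.1888  0.2553] xax [-1.e-03  3.e-04 -1.e+00] jawdeg -20.2 jawz -0.001 F [-3.5  1.4 10.8] T [ 0.39  0.57 -0.06] op 0.0474
193 cols 274 292 y 36.5 x 194.5 z -3.8 5.6
194 cols 274 292 y 36.0 x 194.2 z -3.8 5.6
195 cols 274 292 y 35.4 x 194.7 z -3.8 5.6
196 cols 274 295 y 34.9 x 194.4 z -3.8 7.5
```

Call:
carry_out(increments=[[[0, 0, 0], [-0.03, 0.01, -0.18], 0.3]])

```text
t: 14.55
tool_pos: [0.5469, -0.1889, 0.2543]
tool_rot: [0.277, 1.554, -0.277]
contact_force: [-6.0, 2.8, 18.8]
opening: 0.0473
```

Call:
carry_out(increments=[[[0, 0, 0], [-0.03, 0.01, -0.22], 0.3]])

```text
t: 14.65
tool_pos: [0.5469, -0.189, 0.2528]
tool_rot: [0.277, 1.553, -0.277]
contact_force: [-6.1, 1.9, 19.5]
opening: 0.0476
```

```bash
python3 -c "
from h import *
st()"
```

```text
t 14.65 pos [ 0.5469 -0.189   0.2528] xax [-2.e-04  0.e+00 -1.e+00] jawdeg -20.2 jawz -0.0002 F [-6.1  1.9 19.5] T [ 0.62  1.25 -0.  ] op 0.0476
```

Call:
carry_out(increments=[[[0, 0, 0], [-0.07, 0.02, -0.24], 0.3]])

```text
t: 14.75
tool_pos: [0.5466, -0.1889, 0.2519]
tool_rot: [0.277, 1.552, -0.277]
contact_force: [-6.0, 5.1, 23.2]
opening: 0.047
```

Call:
carry_out(increments=[[[0, 0, 0], [-0.07, 0.02, -0.24], 0.3]])

```text
t: 14.85
tool_pos: [0.5463, -0.1889, 0.2517]
tool_rot: [0.276, 1.55, -0.277]
contact_force: [-8.8, 4.6, 26.7]
opening: 0.0475
```

```bash
python3 -c "
from h import *
st()
im,d=snap('wrist','wrist14.png');st()
"; python3 hk.py wrist14.png 180 203.2
```

```text
t 14.85 pos [ 0.5463 -0.1889  0.2517] xax [ 2.7e-03 -6.0e-04 -1.0e+00] jawdeg -20.2 jawz 0.0027 F [-8.8  4.6 26.7] T [ 1.06  1.68 -0.07] op 0.0475
t 14.9 pos [ 0.5463 -0.1889  0.2518] xax [ 2.9e-03 -5.0e-04 -1.0e+00] jawdeg -20.2 jawz 0.0029 F [-7.   3.6 23.2] T [ 0.85  1.47 -0.01] op 0.0475
175 cols 274 292 y 45.5 x 197.4 z -3.8 5.6
176 cols 269 292 y 45.1 x 196.5 z -6.7 5.5
177 cols 274 292 y 44.6 x 196.3 z -3.8 5.6
178 cols 273 292 y 44.3 x 195.3 z -4.3 5.5
179 cols 273 292 y 43.9 x 195.0 z -4.3 5.5
180 cols 273 292 y 43.5 x 194.1 z -4.2 5.5
181 cols 273 292 y 43.1 x 193.6 z -4.3 5.5
182 cols 273 292 y 42.8 x 192.6 z -4.2 5.5
183 cols 273 292 y 42.3 x 192.2 z -4.2 5.5
184 cols 273 296 y 42.2 x 190.8 z -4.1 8.0
185 cols 273 292 y 41.6 x 190.8 z -4.2 5.4
186 cols 273 292 y 41.1 x 190.7 z -4.2 5.4
187 cols 268 297 y 40.6 x 190.7 z -7.3 8.5
188 cols 273 292 y 40.1 x 190.9 z -4.2 5.4
189 cols 273 292 y 39.5 x 190.9 z -4.2 5.4
190 cols 273 296 y 39.0 x 190.8 z -4.2 8.0
```

Call:
carry_out(increments=[[[0, 0, 0], [0, 0, 0], 0.3], [[0, 0, 0], [0, 0, 0.02], 0.3]])

```text
t: 15.1
tool_pos: [0.5464, -0.1889, 0.2536]
tool_rot: [0.276, 1.55, -0.277]
contact_force: [2.4, -1.1, -6.4]
opening: 0.0471
```

```bash
python3 -c "
from h import *
st()
for n in ['side','scene']:
    im,d=snap(n,n+'15.png')
    x,y=(220,130) if n=='side' else (150,150)
    cv2.imwrite('pics/%s15z.png'%n,cv2.resize(im[y:y+110,x:x+140],None,fx=5,fy=5,interpolation=cv2.INTER_CUBIC))
im,d=snap('wrist','wrist15.png');st()
"; python3 hk.py wrist15.png 180 192|tail -5
```

```text
t 15.1 pos [ 0.5464 -0.1889  0.2536] xax [ 3.2e-03 -6.0e-04 -1.0e+00] jawdeg -20.2 jawz 0.0032 F [ 2.4 -1.1 -6.4] T [-0.17 -0.52  0.05] op 0.0471
t 15.25 pos [ 0.5465 -0.189   0.2535] xax [ 2.8e-03 -3.0e-04 -1.0e+00] jawdeg -20.21 jawz 0.0028 F [ 1.3 -0.2  1.3] T [-0.06 -0.23  0.04] op 0.0477
185 cols 273 289 y 41.5 x 191.7 z -4.2 4.0
186 cols 273 292 y 40.9 x 191.8 z -4.2 5.5
187 cols 278 291 y 40.4 x 191.8 z -1.7 5.0
188 cols 273 283 y 39.9 x 191.6 z -4.2 0.9
190 cols 276 285 y 38.8 x 191.7 z -2.7 1.9
```

View pics/side15z.png

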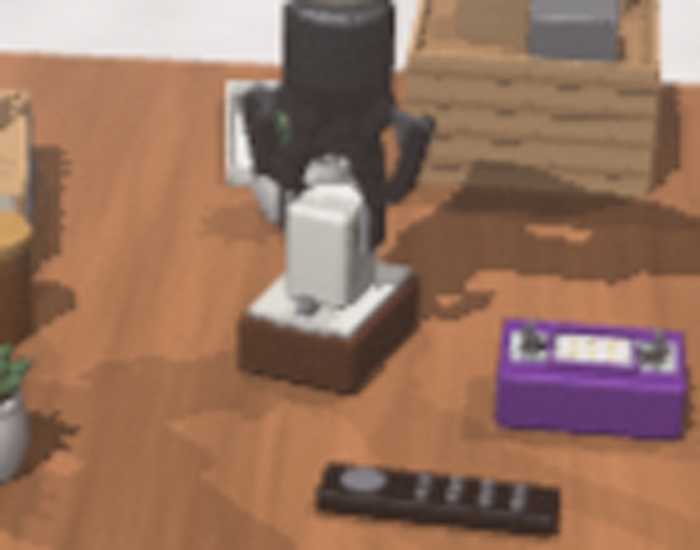

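View pics/scene15z.png

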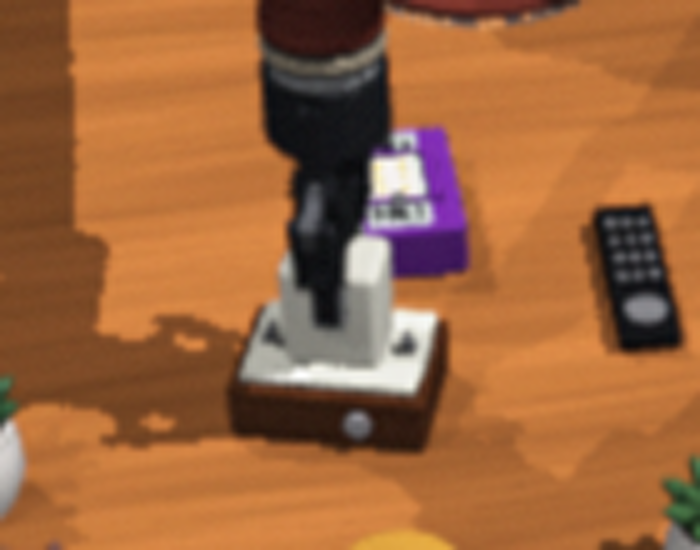

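The shade looks flush, with both hooks showing through the slots. A slight upward pull met resistance (-6 N), so the barbs hold. Letting go.

Call:
carry_out(increments=[[[0, 0, 0], [0, 0, 0], 0.65], [[0, 0, 0], [0, 0, 0], 0.8], [[0, 0, 0], [0, 0, 0], 1], [[0, 0, 0], [0, 0, 0], 1], [[0, 0, 0], [0, 0, 0], 1]], squeeze=40)

```text
t: 15.75
tool_pos: [0.5453, -0.1885, 0.2504]
tool_rot: [0.278, 1.557, -0.276]
contact_force: [-0.8, 0.2, -0.0]
opening: 0.0853
```

Call:
carry_out(increments=[[[0, 0, 0], [0, 0, 0.4], 1], [[0, 0, 0], [0, 0, 0.8], 1], [[0, 0, 0], [0, 0, 1], 1], [[0, 0, 0], [0, 0, 1], 1], [[0, 0, 0], [0, 0, 1], 1], [[0, 0, 0], [0, 0, 0.5], 1], [[0, 0, 0], [0, 0, 0], 1]])

```text
t: 16.45
tool_pos: [0.5451, -0.1883, 0.355]
tool_rot: [0.277, 1.552, -0.276]
contact_force: [0.8, -0.5, -0.0]
opening: 0.0851
```

Run:
```python
from h import *
st()
c=get_calibration('wrist'); im,d=snap('wrist','wrist16.png')
v,u=np.mgrid[0:420,0:560]; W=wworld(c,u,v,d); z=W[...,2]
a=np.radians(69.75); ex=np.array([np.cos(a),np.sin(a)]); ey=np.array([-ex[1],ex[0]])
D=W[...,:2]-np.array([.5467,-.191]); X=D@ex; Y=D@ey
m=(d>0)&(z>.04)&(z<.052)&(abs(X)<.053)&(abs(Y)<.037); P=W[m]
print('flange n',m.sum(),rect(P),'expect z .047')
for x0,x1 in [(-.053,-.046),(-.046,-.035),(.032,.046),(.046,.053)]:
    k=m&(X>x0)&(X<x1)
    if k.sum()>5: print(x0,k.sum(),np.median(z[k]).round(4))
t=(d>0)&(z>.112)&(z<.124)&(abs(X)<.04)&(abs(Y)<.03); P=W[t]; print('top',t.sum(),rect(P),np.linalg.lstsq(np.c_[X[t],Y[t],np.ones(t.sum())],z[t],rcond=None)[0].round(4))
w=(d>0)&(z>.036)&(z<.0445)&(abs(X)<.08)&(abs(Y)<.06); print('foot',rect(W[w]))
h=(d>0)&(z>.0575)&(z<.064)&(abs(Y)<.012)&(abs(X)<.052); 
for s in(-1,1):
    k=h&(s*X>.03); print('hook',s,k.sum(),(np.percentile(X[k],[2,50,98])*1000).round(1) if k.sum() else '')
im2,_=snap('side','side16.png'); cv2.imwrite('pics/side16z.png',cv2.resize(im2[140:240,220:340],None,fx=6,fy=6,interpolation=cv2.INTER_CUBIC))
im3,_=snap('scene','scene16.png'); cv2.imwrite('pics/scene16z.png',cv2.resize(im3[180:260,170:270],None,fx=6,fy=6,interpolation=cv2.INTER_CUBIC))
st()
```

```text
t 16.45 pos [ 0.5451 -0.1883  0.355 ] xax [ 1.3e-03  2.0e-04 -1.0e+00] jawdeg -20.21 jawz 0.0011 F [ 0.8 -0.5 -0. ] T [-0.03 -0.01  0.02] op 0.0851
flange n 3485 (array([ 546.7, -190.9]), array([105.8,  74. ]), 69.8) expect z .047
-0.053 84 0.0492
-0.046 130 0.0492
0.032 1296 0.049
0.046 671 0.0493
top 5643 (array([ 547.1, -189.8]), array([60.4, 48.3]), 69.7) [-2.220e-02  1.000e-04  1.195e-01]
foot (array([ 547.3, -190.6]), array([122.2,  88.4]), 69.8)
hook -1 0 
hook 1 132 [31.  41.5 45.4]
t 16.6 pos [ 0.5445 -0.1881  0.3516] xax [-0.0036  0.0026 -1.    ] jawdeg -20.21 jawz -0.0042 F [-0.5 -0.1 -0.4] T [0.01 0.01 0.02] op 0.0853
```

View pics/wrist16.png

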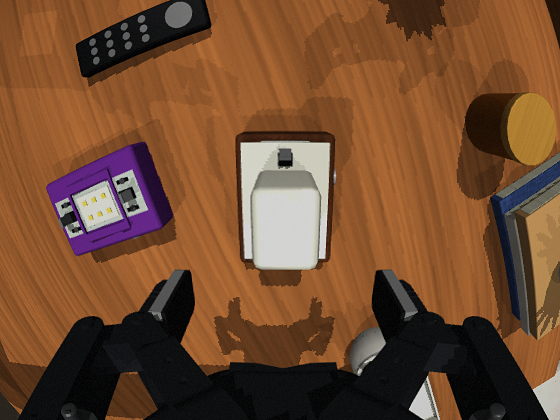

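View pics/side16z.png

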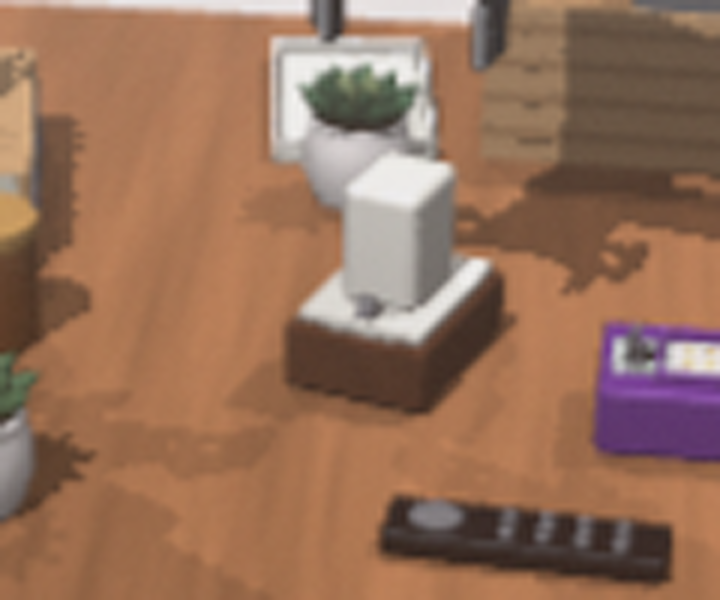

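View pics/scene16z.png

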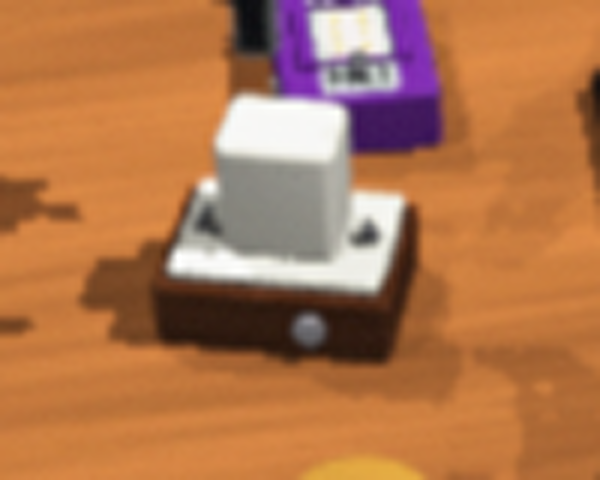

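```bash
python3 -c "
from h import *
print(finish_job())"
```

```text
the job is handed in; nothing more can be done
None
```

I put the right-hand white shade on the walnut lamp foot, pressed it home, let go, and handed the job in at about 16.6 s of the 67 s allowed. `finish_job` reports no verdict, so what follows is my own measurement.

**How it went:**
- The hook tips entered the slots with no measurable force.
- Bending the hooks took up to about 13 N. During this the shade drifted about 1.4 mm sideways and one hook rubbed the side of its slot, so I recentred it.
- Pressing home peaked at about 27 N at the solid stop.
- A slight upward pull afterwards was held, with about 6 N of resistance.

**Last checks after letting go:**

| Check | Result |
|---|---|
| Height of the flange's top face | About 49.2 mm at both ends, so it is level |
| Gap above the foot's top | About 2 mm, against a limit of 3 mm, so the margin is under 1 mm |
| Shade against foot | Centred to about 1 mm, yaw equal |
| Movement of the foot | Under 1 mm |
| Arm | Clear of everything |

- **Hook at the far (+x) end:** seen sprung back over the flange when I pressed home, before letting go.
- **Hook at the near (-x) end:** the wrist camera could not see it. I judged it clicked because both flange ends sit equally low and it looks normal in the scene picture.
- **Bystanders:** I saw nothing disturbed in the last pictures, but I did not measure their positions again.

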